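# Relays down the ioniser chute

## Robot

A 7-joint arm with a two-finger parallel gripper is mounted at the origin on a cart in front of the work surface, level with it; the furniture and walls round the work are solid. World frame = base frame: x ahead of the robot, y to its left, z up, the work surface at z = 0. Lengths are in mm, angles in rad, forces in N, time in s.
With the tool pointing down it reaches from about 400 to 900 mm from the base axis. Payload 5.5 kg.
Tool frame: the origin (TCP) lies at the very end of the fingers, on their centre line; the grasp point (between the pads) lies 19 mm behind it; z points along the fingers, y is the line along which they close (so a half turn about z gives the same grasp; the last joint's range is limited). The gripper opens to 92 mm and grips with 3 to 60 N. Pads are 19 mm wide; open, the fingers measure 130 mm over their backs; the gripper's body (75 mm by 190 mm) begins 47 mm behind the grasp point.
Start: joints at [1.551, 0.501, -0.427, 1.55, 0.221, 1.138, -0.21], TCP at [181.413, -624.171, 226.729] pointing down, gripper open.
Joint ranges: [-2.88, 2.88], [-0.31, 2.03], [-1.54, 1.56], [0.2, 2.42], [-1.41, 4.55], [0.19, 2.02], [-2.57, 2.57]. Speed limits (rad/s): [2.57, 2.57, 3.14, 3.14, 3.14, 3.14, 3.14].

## Interface

Orientations are given as a unit quaternion [w, x, y, z].
In Python, from plant import bot, get_image, get_calibration gives the robot as it stands.
- The arm moves only by the shell command python3 -m handwheel 'ROWS' [FORCE]. ROWS is JSON, a list that holds one entry, the list of rows, each a list of 7 numbers: the opening, from -1 (shut) to 1 (fully open), so that 0 is half open, then the shift along the tool's x, y, z in mm, then the turn, a rotation vector about the tool's x, y, z in rad. A call has 1 to 10 rows; each row shifts and turns the commanded pose from where the row before left it, along the tool's axes as they then stand; what a row does not reach is not made up. A row lasts 1/12 s, in which the tool goes at most 41.7 mm and 7.16 degrees, less where a joint would pass 70% of its speed; a pose out of reach is approached as far as the arm can. A call with a gripper value outside its range is refused whole. The fingers move at their own pace and stop on an object; FORCE is the grip in N (left out, the last holds). Time passes only in rows, so rows that do not move let the fingers close. It gives the time, the measured TCP pose, the force, the opening and the grip force at its end, in the units of the state.
- bot.get_obs(): the state, without advancing time (a new reading comes with each control period).
- get_image(name): name is "side" or "top"; returns the picture (384x512x3 uint8, red, green, blue); there is no depth.
- get_calibration(name): a dict with "intrinsics" (3x3 intrinsics, pixels), "xyz" and "orientation" of the camera in the world. Camera axes: x right, y down, z forward; pixel columns grow to the right and rows downward; lengths in mm; the calibration is good to about 2 mm. A picture is of the moment at which its call begins. get_calibration takes no time and is no camera call.
- bot.job_done(): hands the job in; it is judged then, once.
The state is a dict: "time_s": time; "joint_positions": joint angles; "qvel": joint speeds; "joint_torque": joint torques, N m; "tool_pos": TCP position; "orientation": TCP orientation; "ft_force": force on the tool from outside, world axes, zero at the start; "moment": the same for the moment, N m; "opening": opening from 0.0 (shut) to 1.0 (fully open); "grip_force": force on a finger pad.
Only numpy, scipy, OpenCV 4.12 (cv2) and the standard library are available. Lean on these libraries where they do the work, as an engineer would, in place of code of your own. Each camera call takes 0.05 s, during which the arm holds its last target. There are 200 camera calls.

## Task

Run every orange relay on the blue mat through the ioniser chute: lever the hinged hopper cover open with the pry blade under its front edge, swing it right back, lay the blade down on the bench again and put all the relays into the hopper. Then hold the black dish by its handle under the mouth of the chute and raise it against the two yellow arms, so that it lifts the gate and catches all the relays as they slide off; the gate must not be opened at any time unless the dish is held up in the air under it. Finally stand the dish, with all the relays in it, upright on the blue mat, with the gate closed again, and leave the flux pot and the grey pad box beside it where they are.

Things in the scene. Friction and masses are not known exactly. Their poses are not given: they have to be found in the camera images.
- chute: White and grey ioniser chute fixed on the bench, mouth towards its -x. Origin on the bench under the hopper; x to the back, z up. Its hopper is open-topped once uncovered: inside x -0.069 to 0.040, y -0.048 to 0.048, rim z 0.275, slippery floor sloping down to -x at 38 deg (z 0.251 at the back, 0.165 at the mouth). Base plate x -0.035 to 0.105, 12 mm thick; pedestal x -0.012 to 0.063.
- hopper (a point): Middle of the hopper's open top, at the height of the rim (z 0.275); axes as the chute's. Relays let go here, just over the rim, fall on the sloping floor and slide against the gate. Spread over the width (some 20 mm left and right of the middle) they run out freely; a single pile of three or four may jam, and then lowering and raising the gate again, or shaking it, helps.
- mouth (a point): Middle of the lower lip of the chute's mouth (chute x -0.07), 165 mm above the bench. The mouth is 96 mm wide and 66 mm high, closed in front by the steel gate. Relays shoot off it towards the chute's -x and land 20 to 80 mm in front of it.
- cover_slot (a point): Middle of the slot under the cover's front edge for the blade: chute x -0.074, z 0.271. It is 8 mm high (z 0.267, top of the front panel, to 0.275, underside of the cover) and 96 mm wide; a level blade can be pushed in along the chute's +x over the panel and on into the empty hopper. The cover's edge juts out 11 mm in front of the panel.
- cover_hinge (a point): Middle of the cover's hinge axis, at the chute's x 0.045, z 0.278, axis along the chute's y.
- cover_edge (a point): Middle of the front edge of the blue hopper cover (a plate 132 x 108 x 6 mm), 130 mm from the hinge; moves with the cover.
- cover (a joint): Angle of the cover, rad: 0 closed (level), 1.57 upright, 2.1 fully back. Weight about 0.09 kg; the hinge is stiff (0.09 N m of friction), so the cover stays where it is left; about 2 N at the blade lift it.
- gate (a joint): Height of the lift gate above closed, m: 0 closed, 0.062 at its upper stop (fully open). It weighs 0.08 kg, is not sprung, and falls shut by itself. The mouth is open enough from about 0.05.
- gate_arms (a point): Midway between the two yellow arms, half way along them, at their undersides (z 0.093 when closed); moves with the gate. Arms: flat plates at chute x -0.120 to -0.077, |y| 0.055 to 0.085, 5 mm thick. A dish raised with its y = +75 and -75 mm rims under the arms lifts the gate; fully open, the rim is at z 0.155, 10 mm under the lip of the mouth.
- dish: Black open dish, outside 130 (x) x 150 (y) x 45 mm high, walls and floor 5 mm, 0.14 kg. Origin under the middle of the dish (without handle), z up, handle towards -x. Held with its x axis along the chute's and its middle 45 to 50 mm in front of the mouth (chute x -0.12), its long-side rims lie under the yellow arms.
- dish_handle (a point): Middle of the dish's straight handle, at the dish's x -0.115, z 0.030. The handle is a bar along the dish's x, 16 mm wide (y), 30 mm high (z 0.015 to 0.045), reaching from the wall to x -0.148.
- pry_blade: Pry blade lying on the bench: red handle 90 x 20 x 26 mm along x with a flat steel blade 16 mm wide and 3 mm thick in front. Origin under the middle of the handle, x towards the blade, z up. 0.09 kg.
- blade_tip (a point): Tip of the steel blade: 130 mm ahead of the pry blade's origin along its x, at the middle of the blade's thickness, 18 mm above the handle's underside.
- mat: Flat blue mat fixed on the bench, 130 (x) x 205 (y) x 3 mm; origin under its middle. The relays start on it and the full dish goes on it.
- relay_1: Orange relay with a black foot, a solid block 60 (x) x 24 (y) x 22 (z) mm, 0.04 kg; origin in the middle of its underside as it starts (it may end up on any side). Two to four relays are there; an absent one has no pose.
- relay_2: Orange relay with a black foot, a solid block 60 (x) x 24 (y) x 22 (z) mm, 0.04 kg; origin in the middle of its underside as it starts (it may end up on any side). Two to four relays are there; an absent one has no pose.
- relay_3: Orange relay with a black foot, a solid block 60 (x) x 24 (y) x 22 (z) mm, 0.04 kg; origin in the middle of its underside as it starts (it may end up on any side). Two to four relays are there; an absent one has no pose.
- relay_4: Orange relay with a black foot, a solid block 60 (x) x 24 (y) x 22 (z) mm, 0.04 kg; origin in the middle of its underside as it starts (it may end up on any side). Two to four relays are there; an absent one has no pose.
- flux_pot: Bystander: brown pot with black cap, 47 mm wide, 41 mm high, origin at the middle of its underside.
- pad_box: Bystander: flat grey box of thermal pads, 40 (x) x 58 (y) x 8 mm, origin at the middle of its underside.
Mind the look-alikes: they are no part of the job. What is shaped like the relay_3 but green is not meant.

How it is judged:
By the outcome, as a careful person would: the job done as asked, in the order asked, and still so for the second after the job is handed in, with the robot touching nothing.
Of relay_1, relay_2, relay_3, relay_4 only 2 to 4 are there at a start; the rules pass over those that are not, and their reading is None.
At some moment in a run one of dish, pry_blade may be knocked a few centimetres aside while the robot is not near it.
It also fails if it takes over 210 s, if anything falls off the work surface, if the arm or the gripper's body presses on something with over 40 N, if the wrist force passes 120 N, or if a joint passes its speed limit or range.

## Working session

There is one attempt and no reset: what is moved stays moved. The work goes in short steps, Python scripts to look and compute and a shell command to move; the robot and the scene stay as the last step left them, time stands still between calls to the robot, and variables do not carry over. Pictures are saved under pics/ and viewed, at most 14 in all, crops included, and the job is handed in when it is done.

```bash
mkdir -p pics; ls
python3 - <<'E'
from plant import bot,get_image,get_calibration
import cv2
for n in("side","top"):
    c=get_calibration(n);print(n,c)
    cv2.imwrite(f"pics/{n}0.png",cv2.resize(get_image(n)[:,:,::-1],(800,600),interpolation=cv2.INTER_CUBIC))
print(bot.get_obs())
E
```

```text
pics
side {'intrinsics': array([[359.8972177 ,   0.        , 258.82243544],
       [  0.        , 359.8972177 , 192.96293088],
       [  0.        ,   0.        ,   1.        ]]), 'xyz': array([  405.71037086, -1113.46173734,   752.81872077]), 'orientation': array([-0.49840238,  0.86411951, -0.06484624,  0.02622048])}
top {'intrinsics': array([[416.9402508 ,   0.        , 246.22033067],
       [  0.        , 416.9402508 , 194.58183823],
       [  0.        ,   0.        ,   1.        ]]), 'xyz': array([ 281.85519399, -156.55799029, 1530.59424536]), 'orientation': array([-0.07514244,  0.70988209, -0.69781814,  0.0589141 ])}
{'time_s': 0.1, 'joint_positions': array([ 1.55120644,  0.50175079, -0.4268162 ,  1.55131995,  0.22079028,
        1.13828498, -0.2102934 ]), 'qvel': array([-0.0009003 , -0.00143509, -0.0011611 , -0.00294053, -0.00015652,
        0.00010068,  0.00068006]), 'joint_torque': array([-1.10981584e-02, -5.67869174e+01, -5.83867997e+00, -2.79914850e+01,
       -6.90901000e-02,  2.41047994e-02,  3.42495696e-05]), 'tool_pos': array([ 181.17369162, -623.60154767,  225.79551131]), 'orientation': array([-8.52464817e-04,  9.90016252e-01,  1.40950658e-01, -8.14635438e-05]), 'ft_force': array([ 1.0854776 , -0.81805724,  0.14973597]), 'moment': array([-0.00584817,  0.04751867,  0.10910994]), 'grip_force': 0.0, 'opening': 0.9983465696903228}
```

View pics/top0.png

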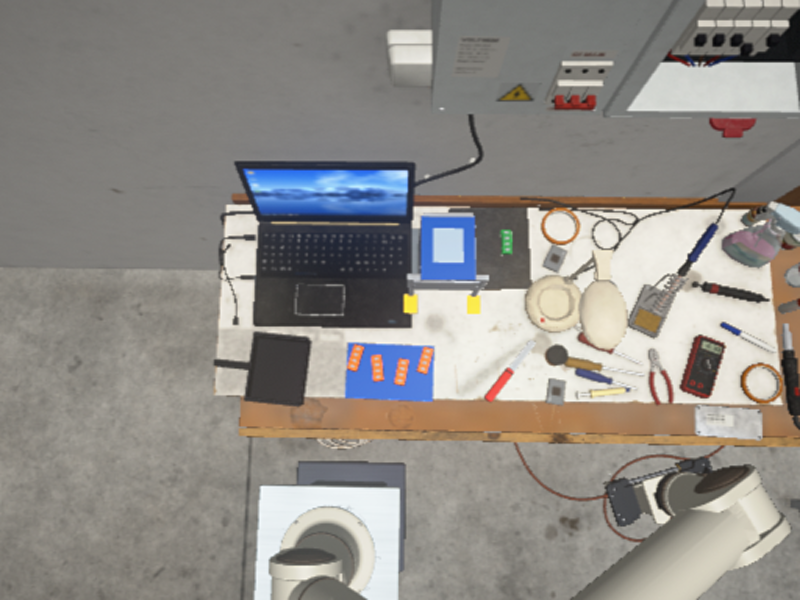

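View pics/side0.png

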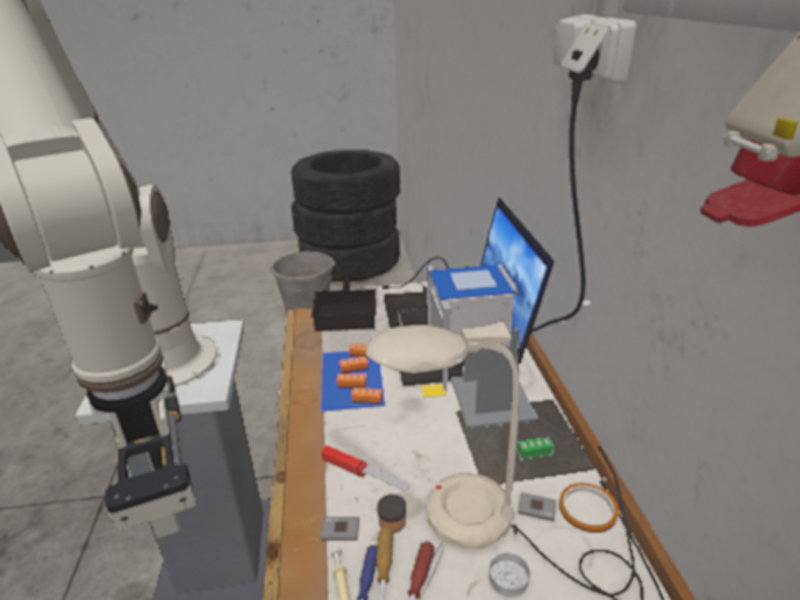

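The top view shows the following (800-px coordinates):
- The chute is at (448,248), with its yellow arms at (411,303) and (474,303).
- There are four relays on the mat, which is at (390,372).
- The dish is at (280,368), handle towards +y.
- The pry blade's red handle is at (499,385).
- The pot is at (555,355) and the pad box at (555,390).

The side view has the lamp head in front of the mat. I'll enlarge both.

```bash
cat > h.py <<'E'
import numpy as np, cv2
from scipy.spatial.transform import Rotation as R
from plant import bot,get_image,get_calibration
def rot(q): return R.from_quat(np.roll(np.asarray(q,float),-1))
def px2w(n,u,v,z):
    c=get_calibration(n);d=rot(c["orientation"]).apply(np.linalg.inv(c["intrinsics"])@[u,v,1]);o=c["xyz"]
    return o+d*(z-o[2])/d[2]
def w2px(n,p):
    c=get_calibration(n);q=c["intrinsics"]@rot(c["orientation"]).inv().apply(np.asarray(p,float)-c["xyz"]);return q[:2]/q[2]
def tri(a,b): # a=(u,v) side, b=(u,v) top
    A=[];B=[]
    for n,(u,v) in(("side",a),("top",b)):
        c=get_calibration(n);d=rot(c["orientation"]).apply(np.linalg.inv(c["intrinsics"])@[u,v,1]);d/=np.linalg.norm(d)
        P=np.eye(3)-np.outer(d,d);A.append(P);B.append(P@c["xyz"])
    return np.linalg.lstsq(np.vstack(A),np.hstack(B),rcond=None)[0]
def crop(n,x0,y0,x1,y1,s,f):
    im=get_image(n)[y0:y1,x0:x1,::-1];cv2.imwrite(f"pics/{f}.png",cv2.resize(im,None,fx=s,fy=s,interpolation=cv2.INTER_CUBIC))
def pose(xax,zax=(0,0,-1)): # tool rotation with given tool x and z directions
    z=np.array(zax,float);z/=np.linalg.norm(z);x=np.array(xax,float);x-=z*(x@z);x/=np.linalg.norm(x)
    return R.from_matrix(np.c_[x,np.cross(z,x),z])
def go(p,Rt=None): # delta in tool axes from the measured pose, and turn
    o=bot.get_obs();Rc=rot(o["orientation"]);p=np.array(p,float)
    print("shift",np.round(Rc.inv().apply(p-o["tool_pos"]),1),end=" ")
    if Rt is not None: print("turn",np.round((Rc.inv()*Rt).as_rotvec(),3),end=" ")
    print()
def st():
    o=bot.get_obs();M=rot(o["orientation"]).as_matrix()
    print("t",round(o["time_s"],2),"tcp",np.round(o["tool_pos"],1),"x",np.round(M[:,0],3),"z",np.round(M[:,2],3),"F",np.round(o["ft_force"],1),"op",round(o["opening"],3),"g",round(o["grip_force"],1),"q",np.round(o["joint_positions"],2))
E
python3 - <<'E'
from h import *
crop("top",135,120,385,270,3.2,"top1")
crop("side",190,160,390,310,4,"side1")
for n,u,v in [("base",505,230),]: pass
E
```

```text
(no output)
```

View pics/top1.png

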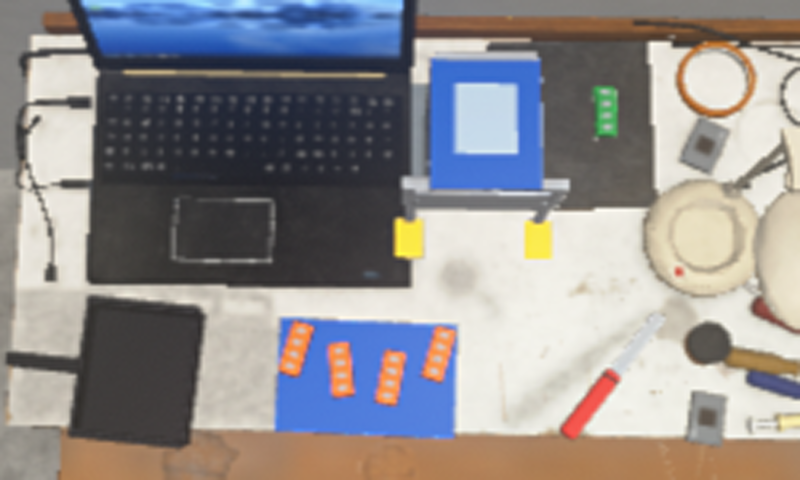

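View pics/side1.png

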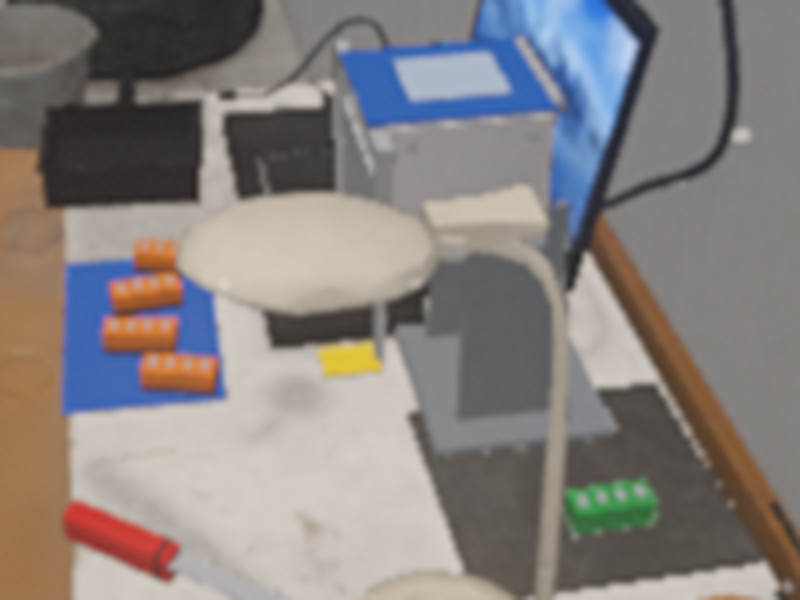

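Run:
```python
from h import *
T=lambda u,v,z: np.round(px2w("top",135+u/3.2,120+v/3.2,z),1)
for nm,z,ps in [("cover",281,[(431,58),(538,60),(430,188),(543,189)]),("arms",98,[(409,239),(538,240)]),
 ("relays",22,[(299,323),(287,374),(339,343),(344,396),(394,351),(385,404),(446,327),(432,380)]),
 ("mat",3,[(278,319),(456,325),(456,438),(277,432)]),("dish",45,[(88,296),(203,307),(188,446),(73,434)]),("handle",45,[(7,358),(78,366)]),
 ("blade h",26,[(572,430),(612,376)]),("tip",18,[(660,318)]),("pot",41,[(708,341)]),("pad",8,[(706,417)])]:
    P=np.array([T(u,v,z) for u,v in ps]);print(nm,P.tolist(),"mean",P.mean(0).round(1))
print("lamp",tri((267.5,222.5),(386,200)))
print("side cover corners", [np.round(px2w("side",190+u/4,160+v/4,281),0) for u,v in [(340,50),(520,40),(565,108),(372,126)]])
print("side blade", [np.round(px2w("side",190+u/4,160+v/4,z),0) for u,v,z in [(70,510,26),(172,545,26)]])
print("side arm", np.round(px2w("side",190+350/4,160+358/4,98),0))
for r in [(178,352),(140,333),(145,290),(155,250)]: print(np.round(px2w("side",190+r[0]/4,160+r[1]/4,22),0))
```

```text
cover [[702.9, -195.4, 281.0], [702.1, -299.8, 281.0], [572.4, -195.6, 281.0], [572.9, -303.7, 281.0]] mean [ 637.6 -248.6  281. ]
arms [[557.4, -178.9, 98.0], [558.4, -319.4, 98.0]] mean [ 557.9 -249.2   98. ]
relays [[472.8, -56.0, 22.0], [414.5, -44.0, 22.0], [450.7, -102.1, 22.0], [390.9, -109.0, 22.0], [442.6, -164.6, 22.0], [382.7, -155.3, 22.0], [470.9, -223.2, 22.0], [410.6, -207.9, 22.0]] mean [ 429.5 -132.8   22. ]
mat [[479.4, -30.4, 3.0], [475.8, -235.6, 3.0], [347.2, -236.2, 3.0], [350.2, -33.1, 3.0]] mean [ 413.2 -133.8    3. ]
dish [[496.6, 181.9, 45.0], [486.2, 51.1, 45.0], [331.2, 61.4, 45.0], [342.0, 189.7, 45.0]] mean [414. 121.  45.]
handle [[425.0, 269.1, 45.0], [417.4, 188.6, 45.0]] mean [421.2 228.8  45. ]
blade h [[357.4, -364.0, 26.0], [418.2, -409.4, 26.0]] mean [ 387.8 -386.7   26. ]
tip [[485.7, -466.2, 18.0]] mean [ 485.7 -466.2   18. ]
pot [[457.7, -514.1, 41.0]] mean [ 457.7 -514.1   41. ]
pad [[375.5, -517.2, 8.0]] mean [ 375.5 -517.2    8. ]
lamp [ 498.49431026 -529.20820511  341.68550678]
side cover corners [array([ 571., -198.,  281.]), array([ 703., -205.,  281.]), array([ 704., -308.,  281.]), array([ 573., -310.,  281.])]
side blade [array([ 352., -365.,   26.]), array([ 420., -409.,   26.])]
side arm [ 557. -321.   98.]
[ 440. -199.   22.]
[ 411. -170.   22.]
[ 419. -111.   22.]
[432. -53.  22.]
```

The views agree:
- **Chute:** origin about (657,-249), yaw about 0.
- **Blade:** origin about (386,-386), yaw about -38.5°.
- **Dish:** (414,121), yaw about -94°.
- **Lamp head:** z about 340 at (498,-529), so I'll stay inside that radius.

Next I move above the pry blade.

```bash
python3 -m handwheel '[[[1,20,-22,-3,0,0,0],[1,20,-22,-3,0,0,0],[1,20,-22,-3,0,0,0],[1,20,-22,-3,0,0,0],[1,20,-22,-3,0,0,0],[1,20,-22,-3,0,0,0],[1,20,-22,-3,0,0,0],[1,0,0,0,0,0,0]]]' 40
python3 -m handwheel '[[[1,0,0,0,0,0,0.12],[1,0,0,0,0,0,0.12],[1,0,0,0,0,0,0.12],[1,0,0,0,0,0,0.12],[1,0,0,0,0,0,0.12],[1,0,0,0,0,0,0.12],[1,0,0,0,0,0,0.12],[1,0,0,0,0,0,0.115],[1,0,0,0,0,0,0]]]'
python3 - <<'E'
from h import *
st(); a=np.radians(-38.5)
go([386,-386,120],pose([np.cos(a),np.sin(a),0]))
E
```

```text
time_s: 0.87
tool_pos: [276.8, -431.6, 248.5]
orientation: [-0.001, 0.989, 0.145, 0.001]
ft_force: [0.3, -0.1, 0.7]
opening: 1.001
grip_force: 0.0
time_s: 1.62
tool_pos: [272.7, -437.3, 247.6]
orientation: [0.0, 0.943, -0.332, -0.0]
ft_force: [-0.8, -0.5, 0.2]
opening: 0.997
grip_force: 0.0
t 1.62 tcp [ 272.7 -437.3  247.6] x [ 0.78  -0.626 -0.   ] z [-0.  0. -1.] F [-0.8 -0.5  0.2] op 0.997 g 0.0 q [ 1.3   0.23 -0.39  1.86  0.1   1.07 -1.38]
shift [  56.3 -110.9  127.6] turn [ 0.     0.    -0.004]
```

```bash
python3 -m handwheel '[[[1,9.4,-18.5,18,0,0,0],[1,9.4,-18.5,18,0,0,0],[1,9.4,-18.5,18,0,0,0],[1,9.4,-18.5,18,0,0,0],[1,9.4,-18.5,18,0,0,0],[1,9.4,-18.5,18,0,0,0],[1,0,0,0,0,0,0],[1,0,0,0,0,0,0]]]'
python3 - <<'E'
from h import *
st(); crop("top",270,200,400,297,6,"top2");crop("side",180,270,330,380,5,"side2")
E
```

```text
time_s: 2.28
tool_pos: [386.6, -383.9, 138.6]
orientation: [-0.001, 0.945, -0.327, -0.001]
ft_force: [0.2, 0.1, 0.5]
opening: 1.003
grip_force: 0.0
t 2.28 tcp [ 386.6 -383.9  138.6] x [ 0.786 -0.618 -0.002] z [-0.001  0.002 -1.   ] F [0.2 0.1 0.5] op 1.003 g 0.0 q [ 1.07  0.42 -0.42  1.89  0.22  0.87 -1.69]
```

View pics/side2.png

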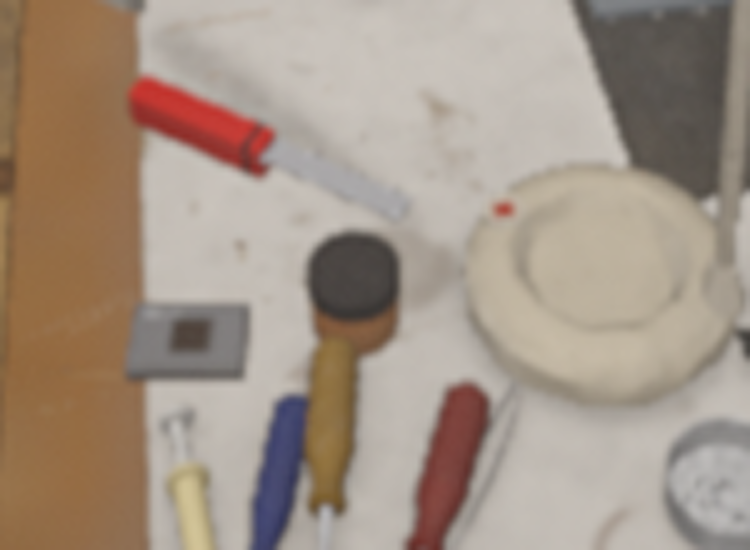

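Run:
```python
from h import *
for u,v,z in [(405,200,18),(138,92,26),(262,140,26),(270,150,18)]: print(np.round(px2w("side",180+u/5,270+v/5,z),0))
```

```text
[ 488. -460.   18.]
[ 352. -369.   26.]
[ 417. -415.   26.]
[ 421. -415.   18.]
```

```bash
python3 -m handwheel '[[[1,-1,3,25,0,0,-0.02],[1,0,0,30,0,0,0],[1,0,0,30,0,0,0],[1,0,0,30,0,0,0],[1,0,0,15,0,0,0],[1,0,0,4,0,0,0],[-1,0,0,0,0,0,0],[-1,0,0,0,0,0,0],[-1,0,0,0,0,0,0],[-1,0,0,0,0,0,0]]]' 55
python3 -m handwheel '[[[-1,0,0,0,0,0,0],[-1,0,0,0,0,0,0],[-1,0,0,0,0,0,0],[-1,0,0,0,0,0,0]]]'
python3 -c "
from h import *
st()"
```

```text
time_s: 3.22
tool_pos: [384.3, -388.5, 7.5]
orientation: [0.001, 0.947, -0.32, 0.001]
ft_force: [-0.4, 0.1, -0.3]
opening: 0.76
grip_force: 0.0
time_s: 3.55
tool_pos: [383.6, -387.3, 6.0]
orientation: [0.0, 0.947, -0.32, 0.0]
ft_force: [-0.1, -0.7, -1.4]
opening: 0.473
grip_force: 0.0
t 3.55 tcp [ 383.6 -387.3    6. ] x [ 0.795 -0.607  0.   ] z [ 0. -0. -1.] F [-0.1 -0.7 -1.4] op 0.473 g 0.0 q [ 1.01  0.63 -0.34  1.95  0.34  0.62 -1.77]
```

```bash
python3 -m handwheel '[[[-1,0,0,0,0,0,0],[-1,0,0,0,0,0,0],[-1,0,0,0,0,0,0],[-1,0,0,0,0,0,0],[-1,0,0,0,0,0,0],[-1,0,0,0,0,0,0]]]'
python3 -m handwheel '[[[-1,0,0,-20,0,0,0],[-1,0,0,-30,0,0,0],[-1,0,0,-30,0,0,0],[-1,0,0,-30,0,0,0],[-1,0,0,-30,0,0,0],[-1,0,0,-30,0,0,0],[-1,0,0,-30,0,0,0],[-1,0,0,-30,0,0,0],[-1,0,0,0,0,0,0]]]'
python3 -c "
from h import *
st();go([420,-249,250],pose([1,0,0]))"
```

```text
time_s: 4.05
tool_pos: [383.5, -387.1, 5.6]
orientation: [-0.0, 0.947, -0.32, -0.0]
ft_force: [-0.9, 0.1, -0.5]
opening: 0.213
grip_force: 55.0
time_s: 4.8
tool_pos: [386.3, -389.6, 242.1]
orientation: [0.003, 0.947, -0.32, 0.005]
ft_force: [1.8, -2.0, -0.8]
opening: 0.214
grip_force: 55.0
t 4.8 tcp [ 386.3 -389.6  242.1] x [ 0.795 -0.607  0.01 ] z [ 0.007 -0.008 -1.   ] F [ 1.8 -2.  -0.8] op 0.214 g 55.0 q [ 1.12  0.3  -0.46  1.8   0.15  1.07 -1.62]
shift [ -58.5 -132.2   -8.8] turn [ 0.005 -0.009 -0.652]
```

```bash
python3 -m handwheel '[[[-1,-11.7,-26.4,-2,0,0,0],[-1,-11.7,-26.4,-2,0,0,0],[-1,-11.7,-26.4,-2,0,0,0],[-1,-11.7,-26.4,-2,0,0,0],[-1,-11.7,-26.4,-2,0,0,0]]]'
python3 -m handwheel '[[[-1,0,0,-2,0,0,-0.109],[-1,0,0,-2,0,0,-0.109],[-1,0,0,-2,0,0,-0.109],[-1,0,0,0,0,0,-0.109],[-1,0,0,0,0,0,-0.109],[-1,0,0,0,0,0,-0.109],[-1,0,0,0,0,0,0],[-1,0,0,0,0,0,0],[-1,0,0,0,0,0,0]]]'
python3 - <<'E'
from h import *
st();go([420,-249,258.6],pose([1,0,0]))
im=get_image("top")[130:240,220:360,::-1];im2=get_image("side")[150:260,220:360,::-1]
cv2.imwrite("pics/a3.png",cv2.resize(np.vstack([im,im2])[:,:],None,fx=2.7,fy=2.7,interpolation=cv2.INTER_CUBIC))
s=w2px("side",[550,-249,271]);print((s-[220,150])*2.7+[0,297])
E
```

```text
time_s: 5.22
tool_pos: [416.8, -245.4, 245.3]
orientation: [0.0, 0.947, -0.32, -0.0]
ft_force: [0.1, -0.4, -0.7]
opening: 0.211
grip_force: 55.0
time_s: 5.97
tool_pos: [416.8, -246.8, 251.4]
orientation: [-0.0, 1.0, -0.001, -0.0]
ft_force: [0.1, 0.2, -0.5]
opening: 0.22
grip_force: 55.0
t 5.97 tcp [ 416.8 -246.8  251.4] x [ 1.    -0.002 -0.   ] z [-0.  0. -1.] F [ 0.1  0.2 -0.5] op 0.22 g 55.0 q [ 1.04  0.19 -0.63  1.92  0.13  1.07 -1.21]
shift [ 3.2  2.2 -7.2] turn [-0.     0.    -0.002] 
[136.63117257 390.18721994]
```

View pics/a3.png

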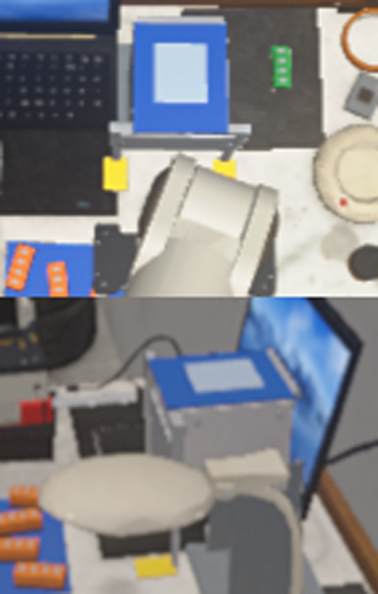

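```bash
python3 -m handwheel '[[[-1,3,2,-7,0,0,0],[-1,0,0,0,0,0,0],[-1,0,0,0,0,0,0],[-1,0,0,0,0,0,0]]]'
python3 - <<'E'
from h import *
st();go([420,-249,258.6],pose([1,0,0]))
crop("side",220,165,320,240,8,"s4")
for p in [[550,-249,271],[465,-249,271],[572,-249,275],[572,-303,275],[572,-303,281],[576,-297,267]]:
  print(((w2px("side",p)-[220,165])*8).round())
E
```

```text
time_s: 6.4
tool_pos: [420.3, -248.9, 258.9]
orientation: [0.0, 1.0, 0.001, 0.0]
ft_force: [0.4, 0.3, -0.6]
opening: 0.213
grip_force: 55.0
t 6.4 tcp [ 420.3 -248.9  258.9] x [1.    0.002 0.   ] z [ 0. -0. -1.] F [ 0.4  0.3 -0.6] op 0.213 g 55.0 q [ 1.04  0.19 -0.63  1.9   0.13  1.09 -1.21]
shift [-0.3  0.1  0.3] turn [ 0.    -0.     0.002] 
[405. 156.]
[161. 177.]
[467. 141.]
[497. 217.]
[498. 202.]
[505. 228.]
```

View pics/s4.png

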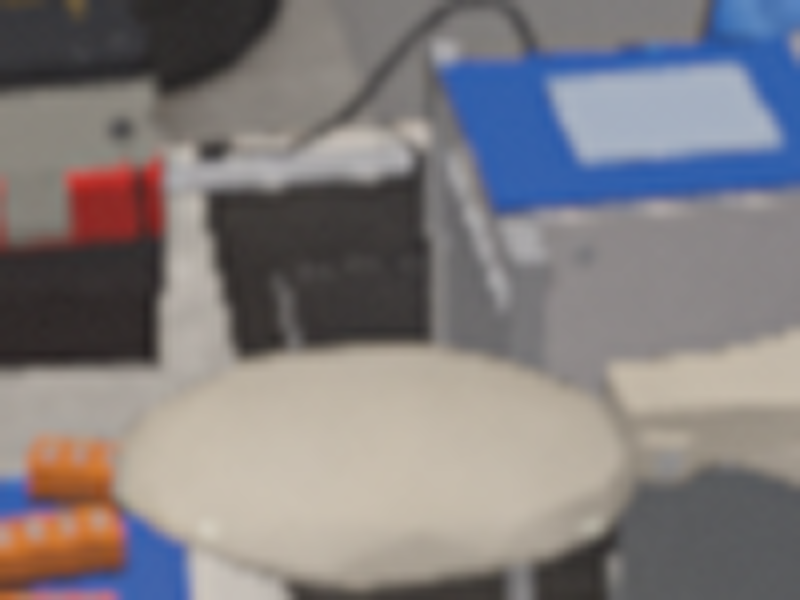

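The blade is level, with its root at (163,177) and tip at (413,160), which matches the prediction. I'll push it in.

```bash
python3 -m handwheel '[[[-1,8,0,0,0,0,0],[-1,8,0,0,0,0,0],[-1,8,0,0,0,0,0],[-1,8,0,0,0,0,0],[-1,8,0,0,0,0,0],[-1,0,0,0,0,0,0]]]'
python3 -m handwheel '[[[-1,8,0,0,0,0,0],[-1,8,0,0,0,0,0],[-1,0,0,0,0,0,0],[-1,0,0,-4,0,0,0],[-1,0,0,-4,0,0,0],[-1,0,0,-4,0,0,0],[-1,0,0,0,0,0,0]]]'
python3 -c "
from h import *
st()"
```

```text
time_s: 6.95
tool_pos: [462.2, -248.2, 258.7]
orientation: [-0.0, 1.0, 0.002, 0.001]
ft_force: [0.6, -0.7, -0.9]
opening: 0.213
grip_force: 55.0
time_s: 7.53
tool_pos: [476.0, -248.8, 271.7]
orientation: [0.0, 1.0, 0.001, 0.0]
ft_force: [-0.2, -0.0, -1.4]
opening: 0.212
grip_force: 55.0
t 7.53 tcp [ 476.  -248.8  271.7] x [1.    0.002 0.   ] z [ 0.    -0.001 -1.   ] F [-0.2 -0.  -1.4] op 0.212 g 55.0 q [ 0.96  0.28 -0.64  1.78  0.18  1.14 -1.3 ]
```

```bash
python3 -m handwheel '[[[-1,1.5,0,-8,0,0,0],[-1,2,0,-8.7,0,0,0],[-1,3.4,0,-9,0,0,0],[-1,4,0,-8.4,0,0,0],[-1,5,0,-8,0,0,0],[-1,5.7,0,-7.7,0,0,0],[-1,6.5,0,-7,0,0,0],[-1,7,0,-6.2,0,0,0]]]'
python3 -m handwheel '[[[-1,7.7,0,-5.5,0,0,0],[-1,8.3,0,-4.8,0,0,0],[-1,8.7,0,-3.8,0,0,0],[-1,9,0,-3,0,0,0],[-1,9.2,0,-2,0,0,0],[-1,9.5,0,-1.3,0,0,0],[-1,0,0,0,0,0,0]]]'
python3 - <<'E'
from h import *
st()
crop("side",220,120,340,210,6.6,"s5")
E
```

```text
time_s: 8.2
tool_pos: [512.1, -248.8, 334.8]
orientation: [0.0, 1.0, 0.001, 0.0]
ft_force: [-1.6, -0.1, -1.1]
opening: 0.212
grip_force: 55.0
time_s: 8.78
tool_pos: [565.9, -247.9, 354.2]
orientation: [-0.0, 1.0, 0.002, 0.001]
ft_force: [0.3, 0.1, -1.9]
opening: 0.211
grip_force: 55.0
t 8.78 tcp [ 565.9 -247.9  354.2] x [1.    0.003 0.002] z [ 0.002  0.001 -1.   ] F [ 0.3  0.1 -1.9] op 0.211 g 55.0 q [ 0.84  0.38 -0.64  1.47  0.23  1.37 -1.38]
```

View pics/s5.png

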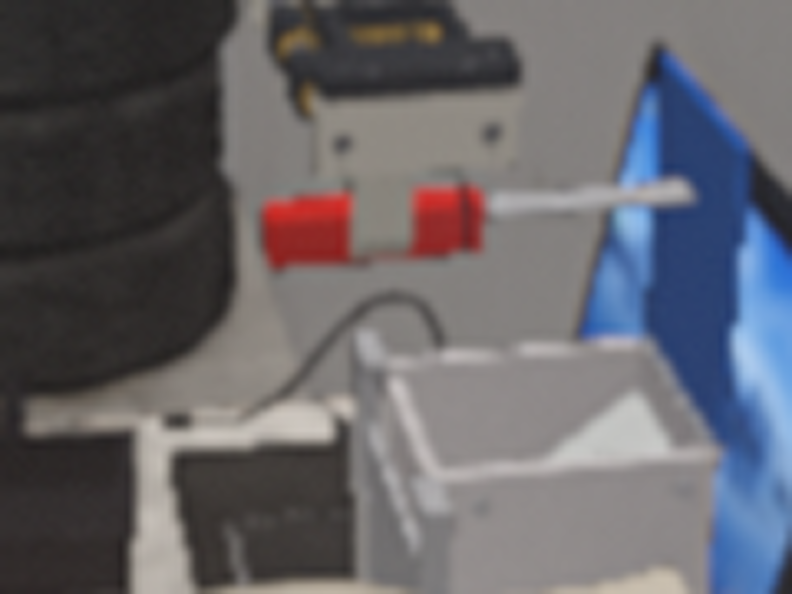

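The cover is nearly upright, with the tip at (690,190) against it. I'll carry on pushing it back.

```bash
python3 -m handwheel '[[[-1,9.5,0,0,0,0,0],[-1,9.4,0,0.6,0,0,0],[-1,9.3,0,1.7,0,0,0],[-1,9.2,0,2.6,0,0,0],[-1,8.7,0,3.7,0,0,0],[-1,0,0,0,0,0,0]]]'
python3 -m handwheel '[[[-1,6,0,3,0,0,0],[-1,4,0,3,0,0,0],[-1,0,0,0,0,0,0]]]'
python3 - <<'E'
from h import *
st()
crop("side",220,120,340,210,6.6,"s6")
E
```

```text
time_s: 9.33
tool_pos: [611.2, -247.8, 344.0]
orientation: [-0.001, 1.0, 0.001, -0.0]
ft_force: [-0.9, 0.5, -0.7]
opening: 0.213
grip_force: 55.0
time_s: 9.58
tool_pos: [614.0, -248.8, 336.7]
orientation: [-0.001, 1.0, 0.0, -0.007]
ft_force: [-17.4, 1.1, 1.2]
opening: 0.216
grip_force: 55.0
t 9.58 tcp [ 614.  -248.8  336.7] x [ 1.     0.001 -0.015] z [-0.015  0.001 -1.   ] F [-17.4   1.1   1.2] op 0.216 g 55.0 q [ 0.76  0.49 -0.62  1.36  0.29  1.4  -1.43]
```

View pics/s6.png

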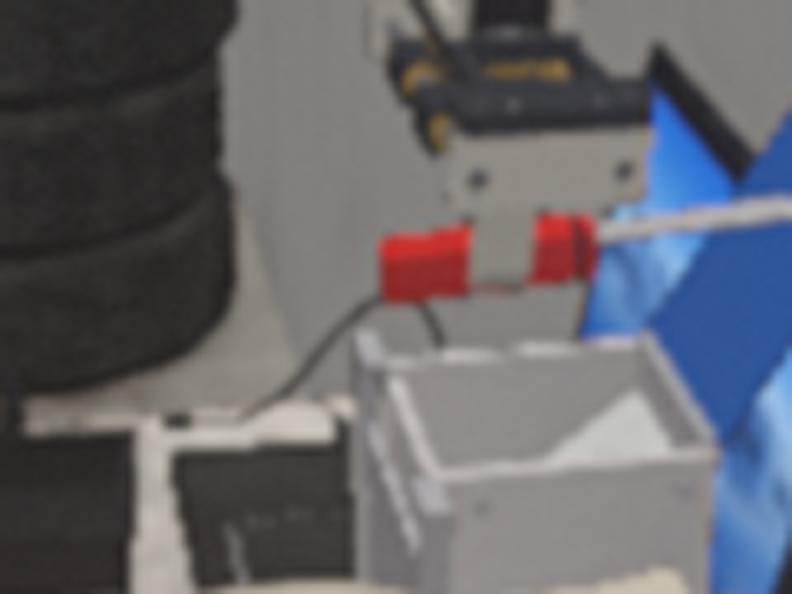

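```bash
python3 -m handwheel '[[[-1,-10,0,0,0,0,0],[-1,-25,0,0,0,0,0],[-1,-30,0,0,0,0,0],[-1,-30,0,0,0,0,0],[-1,-30,0,0,0,0,0],[-1,-30,0,0,0,0,0],[-1,-30,0,0,0,0,0],[-1,-20,10,0,0,0,0],[-1,0,25,0,0,0,0],[-1,0,25,10,0,0,0]]]'
python3 -m handwheel '[[[-1,0,25,20,0,0,0],[-1,0,25,25,0,0,0],[-1,0,25,25,0,0,0],[-1,0,0,30,0,0,0],[-1,0,0,30,0,0,0],[-1,0,0,30,0,0,0],[-1,0,0,30,0,0,0],[-1,0,0,30,0,0,0],[-1,0,0,20,0,0,0],[-1,0,0,0,0,0,0]]]'
python3 - <<'E'
from h import *
st()
crop("side",180,220,330,332,5,"s7")
E
```

```text
time_s: 10.47
tool_pos: [414.9, -309.9, 332.3]
orientation: [0.003, 1.0, 0.001, 0.002]
ft_force: [1.9, 0.0, 0.1]
opening: 0.212
grip_force: 55.0
time_s: 11.3
tool_pos: [412.3, -381.6, 85.2]
orientation: [-0.003, 1.0, 0.001, -0.003]
ft_force: [-0.4, 0.0, -0.5]
opening: 0.214
grip_force: 55.0
t 11.3 tcp [ 412.3 -381.6   85.2] x [ 1.     0.002 -0.005] z [-0.005  0.006 -1.   ] F [-0.4  0.  -0.5] op 0.214 g 55.0 q [ 1.07  0.54 -0.48  1.88  0.33  0.81 -1.15]
```

View pics/s7.png

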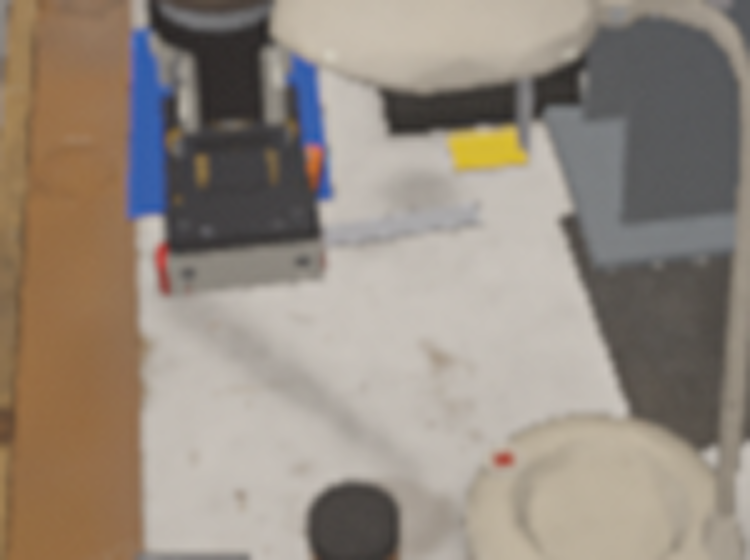

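```bash
python3 -m handwheel '[[[-1,0,0,30,0,0,0],[-1,0,0,25,0,0,0],[-1,0,0,15,0,0,0],[-1,0,0,5,0,0,0],[-1,0,0,2,0,0,0],[-1,0,0,0,0,0,0],[-1,0,0,0,0,0,0]]]'
python3 -c "
from h import *
st()"
```

```text
time_s: 11.93
tool_pos: [416.3, -384.8, 14.3]
orientation: [0.001, 1.0, 0.001, 0.001]
ft_force: [0.6, 0.6, -1.0]
opening: 0.213
grip_force: 55.0
t 11.93 tcp [ 416.3 -384.8   14.3] x [1.    0.002 0.002] z [ 0.002 -0.002 -1.   ] F [ 0.6  0.6 -1. ] op 0.213 g 55.0 q [ 1.03  0.65 -0.42  1.9   0.41  0.67 -1.21]
```

```bash
python3 -m handwheel '[[[-1,0,0,5,0,0,0],[-1,0,0,2.5,0,0,0],[-1,0,0,0,0,0,0],[-0.13,0,0,0,0,0,0],[-0.13,0,0,0,0,0,0],[-0.13,0,0,0,0,0,0],[-0.13,0,0,0,0,0,0],[-0.13,0,0,0,0,0,0]]]' 30
python3 -m handwheel '[[[-0.13,0,0,-20,0,0,0],[-0.13,0,0,-30,0,0,0],[-0.13,0,0,-30,0,0,0],[-0.13,0,0,-30,0,0,0],[-0.13,0,0,0,0,0,0],[-0.13,0,0,0,0,0,0]]]'
python3 - <<'E'
from h import *
st()
a=np.radians(-14.2); d=np.array([np.cos(a),np.sin(a),0])
go(np.array([440.7,-215.5,60])+9*d,pose(d))
E
```

```text
time_s: 12.6
tool_pos: [414.6, -383.6, 4.8]
orientation: [-0.0, 1.0, 0.001, -0.0]
ft_force: [-0.0, 0.2, -0.6]
opening: 0.432
grip_force: 0.0
time_s: 13.1
tool_pos: [416.0, -384.9, 117.0]
orientation: [0.002, 1.0, 0.001, 0.001]
ft_force: [-0.2, 0.2, -1.1]
opening: 0.434
grip_force: 0.0
t 13.1 tcp [ 416.  -384.9  117. ] x [1.    0.002 0.003] z [ 0.003 -0.003 -1.   ] F [-0.2  0.2 -1.1] op 0.434 g 0.0 q [ 1.09  0.5  -0.5   1.86  0.31  0.86 -1.13]
shift [  33.5 -167.3   56.5] turn [ 0.003 -0.003  0.249]
```

```bash
python3 -m handwheel '[[[-0.13,7,-33.4,0,0,0,0.05],[-0.13,7,-33.4,0,0,0,0.05],[-0.13,7,-33.4,0,0,0,0.05],[-0.13,7,-33.4,0,0,0,0.05],[-0.13,7,-33.4,0,0,0,0.049],[-0.13,0,0,0,0,0,0],[-0.13,0,0,0,0,0,0]]]'
python3 - <<'E'
from h import *
im=cv2.imread("pics/top0.png");b,g,r=[im[...,i].astype(int) for i in range(3)]
m=((r>190)&(g<150)&(b<110)&(r-g>70)).astype(np.uint8);m[:, :345]=0;m[:,436:]=0;m[:340]=0;m[400:]=0
m=cv2.morphologyEx(m,cv2.MORPH_CLOSE,np.ones((7,7)))
n,l,s,c=cv2.connectedComponentsWithStats(m)
for i in range(1,n):
    if s[i,4]<60: continue
    p=np.argwhere(l==i)[:,::-1]
    P=np.array([px2w("top",(u+.5)/1.5625-.5,(v+.5)/1.5625-.5,20) for u,v in p])[:,:2]
    (cx,cy),(w,h),a=cv2.minAreaRect(P.astype(np.float32))
    e=np.linalg.eigh(np.cov(P.T))[1][:,1];e*=np.sign(e[0])
    print(P.mean(0).round(1),(round(cx,1),round(cy,1)),round(w),round(h),"yaw",np.degrees(np.arctan2(e[1],e[0])).round(1))
st()
E
```

```text
time_s: 13.68
tool_pos: [466.1, -218.3, 113.9]
orientation: [-0.001, 0.993, -0.12, -0.001]
ft_force: [-0.4, -0.6, 0.1]
opening: 0.437
grip_force: 0.0
[445.  -51.5] (445.2, -51.7) 22 59 yaw -15.9
[ 441.2 -213.4] (441.6, -213.3) 21 59 yaw -15.5
[ 422.2 -103.3] (422.4, -103.3) 58 21 yaw 7.1
[ 413.2 -159. ] (414.0, -159.1) 21 58 yaw -9.3
t 13.68 tcp [ 466.1 -218.3  113.9] x [ 0.971 -0.239 -0.002] z [-0.002  0.002 -1.   ] F [-0.4 -0.6  0.1] op 0.437 g 0.0 q [ 0.79  0.43 -0.49  1.98  0.27  0.8  -1.67]
```

```bash
python3 -m handwheel '[[[-0.13,-16,1.4,10,0,0,0.03],[-0.13,0,0,25,0,0,0],[-0.13,0,0,25,0,0,0],[-0.13,0,0,25,0,0,0],[-0.13,0,0,15,0,0,0],[-0.13,0,0,6,0,0,0],[-0.13,0,0,0,0,0,0],[-1,0,0,0,0,0,0],[-1,0,0,0,0,0,0],[-1,0,0,0,0,0,0]]]' 30
python3 -m handwheel '[[[-1,0,0,0,0,0,0],[-1,0,0,0,0,0,0],[-1,0,0,0,0,0,0]]]'
python3 -c "
from h import *
st()"
```

```text
time_s: 14.52
tool_pos: [451.0, -219.5, 10.1]
orientation: [0.0, 0.99, -0.138, 0.001]
ft_force: [-1.1, -0.1, -0.1]
opening: 0.267
grip_force: 0.1
time_s: 14.77
tool_pos: [451.0, -219.5, 10.0]
orientation: [0.001, 0.99, -0.138, 0.001]
ft_force: [-0.1, 0.1, 6.2]
opening: 0.261
grip_force: 30.0
t 14.77 tcp [ 451.  -219.5   10. ] x [ 0.962 -0.274  0.002] z [ 0.002 -0.001 -1.   ] F [-0.1  0.1  6.2] op 0.261 g 30.0 q [ 0.72  0.58 -0.39  2.06  0.39  0.58 -1.79]
```

```bash
python3 -m handwheel '[[[-1,0,0,-15,0,0,0],[-1,0,0,-25,0,0,0],[-1,0,0,-30,0,0,0],[-1,0,0,-35,0,0,0],[-1,0,0,-35,0,0,0],[-1,0,0,-35,0,0,0],[-1,0,0,-35,0,0,0],[-1,0,0,-35,0,0,0],[-1,0,0,-35,0,0,0],[-1,0,0,-20,0,0,0]]]'
python3 -m handwheel '[[[-1,0,0,0,0,0,-0.1],[-1,0,0,0,0,0,-0.1],[-1,0,0,0,0,0,-0.077],[-1,0,0,0,0,0,0]]]'
python3 -c "
from h import *
st();go([650,-230,289],pose([1,0,0]))"
```

```text
time_s: 15.6
tool_pos: [451.3, -219.0, 313.3]
orientation: [0.001, 0.99, -0.138, 0.002]
ft_force: [0.4, 0.0, -0.3]
opening: 0.256
grip_force: 30.0
time_s: 15.93
tool_pos: [449.9, -218.7, 309.2]
orientation: [0.0, 1.0, 0.001, -0.0]
ft_force: [0.0, -1.2, -0.2]
opening: 0.259
grip_force: 30.0
t 15.93 tcp [ 449.9 -218.7  309.2] x [ 1.     0.003 -0.   ] z [-0. -0. -1.] F [ 0.  -1.2 -0.2] op 0.259 g 30.0 q [ 0.93  0.16 -0.59  1.81  0.1   1.2  -1.26]
shift [200.1  11.9  20.2] turn [0.    0.    0.003]
```

```bash
python3 -m handwheel '[[[-1,28.6,1.7,0,0,0,0],[-1,28.6,1.7,0,0,0,0],[-1,28.6,1.7,0,0,0,0],[-1,28.6,1.7,0,0,0,0],[-1,28.6,1.7,0,0,0,0],[-1,28.6,1.7,0,0,0,0],[-1,28.6,1.7,0,0,0,0],[-1,0,0,10,0,0,0],[-1,0,0,10,0,0,0],[-1,0,0,0,0,0,0]]]'
python3 -c "
from h import *
st()"
python3 -m handwheel '[[[-0.13,0,0,0,0,0,0],[-0.13,0,0,0,0,0,0],[-0.13,0,0,0,0,0,0],[-0.13,0,0,-10,0,0,0],[-0.13,0,0,-20,0,0,0],[-0.13,0,0,0,0,0,0]]]'
python3 - <<'E'
from h import *
st()
a=np.radians(-9.3); d=np.array([np.cos(a),np.sin(a),0])
go(np.array([413.5,-159,120])+2*d,pose(d))
E
```

```text
time_s: 16.77
tool_pos: [648.2, -230.3, 285.3]
orientation: [-0.001, 1.0, -0.001, -0.003]
ft_force: [0.1, 0.5, -1.6]
opening: 0.252
grip_force: 30.0
t 16.77 tcp [ 648.2 -230.3  285.3] x [ 1.    -0.001 -0.006] z [-0.006  0.002 -1.   ] F [ 0.1  0.5 -1.6] op 0.252 g 30.0 q [ 0.67  0.56 -0.56  1.37  0.3   1.31 -1.48]
time_s: 17.27
tool_pos: [652.1, -231.2, 324.6]
orientation: [0.001, 1.0, -0.0, 0.003]
ft_force: [1.0, 0.8, 1.4]
opening: 0.434
grip_force: 0.0
t 17.27 tcp [ 652.1 -231.2  324.6] x [ 1.    -0.001  0.007] z [ 0.007 -0.002 -1.   ] F [1.  0.8 1.4] op 0.434 g 0.0 q [ 0.67  0.53 -0.57  1.31  0.28  1.37 -1.47]
shift [-238.1  -72.2  202.8] turn [ 0.002 -0.007  0.161]
```

```bash
python3 -m handwheel '[[[-0.13,-29.8,-9,0,0,0,0],[-0.13,-29.8,-9,0,0,0,0],[-0.13,-29.8,-9,0,0,0,0],[-0.13,-29.8,-9,0,0,0,0],[-0.13,-29.8,-9,0,0,0,0],[-0.13,-29.8,-9,0,0,0,0],[-0.13,-29.8,-9,0,0,0,0],[-0.13,-29.8,-9,0,0,0,0],[-0.13,0,0,25,0,0,0.08],[-0.13,0,0,30,0,0,0.08]]]'
python3 -m handwheel '[[[-0.13,0,0,35,0,0,0],[-0.13,0,0,35,0,0,0],[-0.13,0,0,35,0,0,0],[-0.13,0,0,35,0,0,0],[-0.13,0,0,20,0,0,0],[-0.13,0,0,0,0,0,0],[-0.13,0,0,0,0,0,0]]]'
python3 - <<'E'
from h import *
st()
a=np.radians(-9.3); d=np.array([np.cos(a),np.sin(a),0])
go(np.array([413.5,-159,9])+2*d,pose(d))
E
```

```text
time_s: 18.1
tool_pos: [412.8, -159.9, 267.2]
orientation: [0.003, 0.997, -0.082, 0.004]
ft_force: [1.1, -1.0, -0.7]
opening: 0.431
grip_force: 0.0
time_s: 18.68
tool_pos: [411.9, -158.5, 104.2]
orientation: [-0.0, 0.997, -0.08, -0.0]
ft_force: [-0.4, 0.6, -0.2]
opening: 0.435
grip_force: 0.0
t 18.68 tcp [ 411.9 -158.5  104.2] x [ 0.987 -0.159 -0.001] z [-0.001  0.001 -1.   ] F [-0.4  0.6 -0.2] op 0.435 g 0.0 q [ 0.81  0.34 -0.57  2.15  0.28  0.72 -1.68]
shift [ 3.8  0.3 95.2] turn [-0.001  0.001  0.003]
```

```bash
python3 -m handwheel '[[[-0.13,4,0,25,0,0,0],[-0.13,0,0,30,0,0,0],[-0.13,0,0,25,0,0,0],[-0.13,0,0,12,0,0,0],[-0.13,0,0,4,0,0,0],[-1,0,0,0,0,0,0],[-1,0,0,0,0,0,0],[-1,0,0,0,0,0,0],[-1,0,0,0,0,0,0],[-1,0,0,0,0,0,0]]]' 30
python3 -c "
from h import *
st()"
python3 -m handwheel '[[[-1,0,0,-15,0,0,0],[-1,0,0,-25,0,0,0],[-1,0,0,-30,0,0,0],[-1,0,0,-35,0,0,0],[-1,0,0,-35,0,0,0],[-1,0,0,-35,0,0,0],[-1,0,0,-35,0,0,0],[-1,0,0,-35,0,0,0],[-1,0,0,-35,0,0,0],[-1,0,0,-20,0,0,0]]]'
python3 -m handwheel '[[[-1,0,0,0,0,0,-0.08],[-1,0,0,0,0,0,-0.08],[-1,0,0,0,0,0,0],[-1,0,0,0,0,0,0]]]'
python3 -c "
from h import *
st();go([645,-270,310],pose([1,0,0]))"
```

```text
time_s: 19.52
tool_pos: [417.6, -160.1, 9.8]
orientation: [0.001, 0.997, -0.08, 0.002]
ft_force: [-0.5, 0.4, 8.3]
opening: 0.26
grip_force: 30.0
t 19.52 tcp [ 417.6 -160.1    9.8] x [ 0.987 -0.16   0.004] z [ 0.003 -0.002 -1.   ] F [-0.5  0.4  8.3] op 0.26 g 30.0 q [ 0.69  0.53 -0.45  2.18  0.46  0.52 -1.84]
time_s: 20.35
tool_pos: [417.2, -159.5, 312.7]
orientation: [0.002, 0.997, -0.08, 0.003]
ft_force: [0.7, -0.9, -0.5]
opening: 0.258
grip_force: 30.0
time_s: 20.68
tool_pos: [415.6, -159.3, 308.4]
orientation: [0.0, 1.0, -0.001, 0.0]
ft_force: [0.8, 0.1, -0.8]
opening: 0.257
grip_force: 30.0
t 20.68 tcp [ 415.6 -159.3  308.4] x [ 1.    -0.002  0.   ] z [ 0.    -0.001 -1.   ] F [ 0.8  0.1 -0.8] op 0.257 g 30.0 q [ 0.95  0.04 -0.66  1.93  0.03  1.18 -1.29]
shift [229.6 110.2  -1.4] turn [ 0.001 -0.    -0.002]
```

```bash
python3 -m handwheel '[[[-1,28.7,13.8,0,0,0,0],[-1,28.7,13.8,0,0,0,0],[-1,28.7,13.8,0,0,0,0],[-1,28.7,13.8,0,0,0,0],[-1,28.7,13.8,0,0,0,0],[-1,28.7,13.8,0,0,0,0],[-1,28.7,13.8,0,0,0,0],[-1,28.7,13.8,0,0,0,0],[-1,0,0,10,0,0,0],[-1,0,0,10,0,0,0]]]'
python3 -m handwheel '[[[-1,0,0,0,0,0,0],[-0.13,0,0,0,0,0,0],[-0.13,0,0,0,0,0,0],[-0.13,0,0,0,0,0,0],[-0.13,0,0,-10,0,0,0],[-0.13,0,0,-25,0,0,0],[-0.13,0,0,0,0,0,0]]]'
python3 - <<'E'
from h import *
st()
a=np.radians(7.1); d=np.array([np.cos(a),np.sin(a),0])
go(np.array([422.2,-103.5,120])+2*d,pose(d))
E
```

```text
time_s: 21.52
tool_pos: [646.3, -270.0, 286.1]
orientation: [-0.001, 1.0, -0.001, -0.0]
ft_force: [-0.3, -0.1, 0.2]
opening: 0.253
grip_force: 30.0
time_s: 22.1
tool_pos: [647.5, -270.2, 329.6]
orientation: [0.002, 1.0, -0.0, 0.004]
ft_force: [0.6, 0.4, 1.8]
opening: 0.432
grip_force: 0.0
t 22.1 tcp [ 647.5 -270.2  329.6] x [ 1.    -0.001  0.008] z [ 0.008 -0.003 -1.   ] F [0.6 0.4 1.8] op 0.432 g 0.0 q [ 0.73  0.56 -0.61  1.28  0.31  1.39 -1.42]
shift [-225.1 -167.4  207.3] turn [ 0.004 -0.008 -0.125]
```

```bash
python3 -m handwheel '[[[-0.13,-25,-18.6,0,0,0,0],[-0.13,-25,-18.6,0,0,0,0],[-0.13,-25,-18.6,0,0,0,0],[-0.13,-25,-18.6,0,0,0,0],[-0.13,-25,-18.6,0,0,0,0],[-0.13,-25,-18.6,0,0,0,0],[-0.13,-25,-18.6,0,0,0,0],[-0.13,-25,-18.6,0,0,0,0],[-0.13,-25,-18.6,0,0,0,0],[-0.13,0,0,25,0,0,-0.06]]]'
python3 -m handwheel '[[[-0.13,0,0,35,0,0,-0.065],[-0.13,0,0,35,0,0,0],[-0.13,0,0,35,0,0,0],[-0.13,0,0,35,0,0,0],[-0.13,0,0,35,0,0,0],[-0.13,0,0,10,0,0,0],[-0.13,0,0,0,0,0,0],[-0.13,0,0,0,0,0,0]]]'
python3 - <<'E'
from h import *
st()
a=np.radians(7.1); d=np.array([np.cos(a),np.sin(a),0])
go(np.array([422.2,-103.5,9])+2*d,pose(d))
E
```

```text
time_s: 22.93
tool_pos: [420.2, -99.5, 303.2]
orientation: [0.004, 0.999, 0.032, 0.004]
ft_force: [0.4, -0.1, -0.9]
opening: 0.432
grip_force: 0.0
time_s: 23.6
tool_pos: [421.5, -102.3, 114.2]
orientation: [0.0, 0.998, 0.063, 0.001]
ft_force: [0.3, -0.7, -0.4]
opening: 0.435
grip_force: 0.0
t 23.6 tcp [ 421.5 -102.3  114.2] x [0.992 0.125 0.001] z [ 0.001 -0.    -1.   ] F [ 0.3 -0.7 -0.4] op 0.435 g 0.0 q [ 0.77  0.32 -0.68  2.16  0.3   0.74 -1.55]
shift [  2.5   1.2 105.2] turn [ 0.    -0.001  0.001]
```

```bash
python3 -m handwheel '[[[-0.13,2.5,1.2,25,0,0,0],[-0.13,0,0,30,0,0,0],[-0.13,0,0,30,0,0,0],[-0.13,0,0,16,0,0,0],[-0.13,0,0,4,0,0,0],[-1,0,0,0,0,0,0],[-1,0,0,0,0,0,0],[-1,0,0,0,0,0,0],[-1,0,0,0,0,0,0],[-1,0,0,0,0,0,0]]]' 30
python3 -c "
from h import *
st()"
python3 -m handwheel '[[[-1,0,0,-15,0,0,0],[-1,0,0,-25,0,0,0],[-1,0,0,-30,0,0,0],[-1,0,0,-35,0,0,0],[-1,0,0,-35,0,0,0],[-1,0,0,-35,0,0,0],[-1,0,0,-35,0,0,0],[-1,0,0,-35,0,0,0],[-1,0,0,-35,0,0,0],[-1,0,0,-20,0,0,0]]]'
python3 -m handwheel '[[[-1,0,0,0,0,0,0.065],[-1,0,0,0,0,0,0.06],[-1,0,0,0,0,0,0],[-1,0,0,0,0,0,0]]]'
python3 -c "
from h import *
st();go([657,-229,312],pose([1,0,0]))"
```

```text
time_s: 24.43
tool_pos: [425.2, -103.9, 10.0]
orientation: [0.001, 0.998, 0.062, 0.002]
ft_force: [-0.0, 0.4, 8.3]
opening: 0.26
grip_force: 30.0
t 24.43 tcp [ 425.2 -103.9   10. ] x [0.992 0.124 0.004] z [ 0.004 -0.002 -1.   ] F [-0.   0.4  8.3] op 0.26 g 30.0 q [ 0.62  0.53 -0.52  2.2   0.52  0.52 -1.75]
time_s: 25.27
tool_pos: [424.5, -103.1, 312.8]
orientation: [0.002, 0.998, 0.063, 0.003]
ft_force: [0.8, -0.7, -0.3]
opening: 0.256
grip_force: 30.0
time_s: 25.6
tool_pos: [422.9, -103.2, 308.6]
orientation: [0.001, 1.0, 0.001, 0.0]
ft_force: [-0.7, 1.1, -0.3]
opening: 0.258
grip_force: 30.0
t 25.6 tcp [ 422.9 -103.2  308.6] x [1.    0.002 0.001] z [ 0.001 -0.001 -1.   ] F [-0.7  1.1 -0.3] op 0.258 g 30.0 q [ 0.94  0.03 -0.77  1.94  0.02  1.18 -1.4 ]
shift [233.9 126.3  -3.2] turn [ 0.001 -0.001  0.002]
```

```bash
python3 -m handwheel '[[[-1,29.2,15.8,0,0,0,0],[-1,29.2,15.8,0,0,0,0],[-1,29.2,15.8,0,0,0,0],[-1,29.2,15.8,0,0,0,0],[-1,29.2,15.8,0,0,0,0],[-1,29.2,15.8,0,0,0,0],[-1,29.2,15.8,0,0,0,0],[-1,29.2,15.8,0,0,0,0],[-1,0,0,10,0,0,0],[-1,0,0,10,0,0,0]]]'
python3 -m handwheel '[[[-1,0,0,0,0,0,0],[-0.13,0,0,0,0,0,0],[-0.13,0,0,0,0,0,0],[-0.13,0,0,0,0,0,0],[-0.13,0,0,-10,0,0,0],[-0.13,0,0,-25,0,0,0],[-0.13,0,0,0,0,0,0]]]'
python3 - <<'E'
from h import *
st()
a=np.radians(-15); d=np.array([np.cos(a),np.sin(a),0])
go(np.array([444.8,-51.3,120]),pose(d))
E
```

```text
time_s: 26.43
tool_pos: [657.6, -230.2, 286.2]
orientation: [-0.001, 1.0, 0.0, -0.0]
ft_force: [0.2, 0.9, -1.3]
opening: 0.258
grip_force: 30.0
time_s: 27.02
tool_pos: [658.7, -229.8, 329.5]
orientation: [0.001, 1.0, -0.0, 0.004]
ft_force: [1.0, 0.4, 1.8]
opening: 0.436
grip_force: 0.0
t 27.02 tcp [ 658.7 -229.8  329.5] x [ 1.    -0.     0.008] z [ 0.008 -0.002 -1.   ] F [1.  0.4 1.8] op 0.436 g 0.0 q [ 0.72  0.57 -0.68  1.29  0.35  1.4  -1.51]
shift [-215.6 -179.   207.3] turn [ 0.001 -0.008  0.262]
```

```bash
python3 -m handwheel '[[[-0.13,-24,-19.9,0,0,0,0],[-0.13,-24,-19.9,0,0,0,0],[-0.13,-24,-19.9,0,0,0,0],[-0.13,-24,-19.9,0,0,0,0],[-0.13,-24,-19.9,0,0,0,0],[-0.13,-24,-19.9,0,0,0,0],[-0.13,-24,-19.9,0,0,0,0],[-0.13,-24,-19.9,0,0,0,0],[-0.13,-24,-19.9,0,0,0,0],[-0.13,0,0,25,0,0,0.09]]]'
python3 -m handwheel '[[[-0.13,0,0,35,0,0,0.09],[-0.13,0,0,35,0,0,0.08],[-0.13,0,0,35,0,0,0],[-0.13,0,0,35,0,0,0],[-0.13,0,0,35,0,0,0],[-0.13,0,0,10,0,0,0],[-0.13,0,0,0,0,0,0],[-0.13,0,0,0,0,0,0]]]'
python3 - <<'E'
from h import *
st()
a=np.radians(-15); d=np.array([np.cos(a),np.sin(a),0])
go(np.array([444.8,-51.3,9]),pose(d))
E
```

```text
time_s: 27.85
tool_pos: [440.6, -46.5, 303.2]
orientation: [0.003, 0.999, -0.042, 0.004]
ft_force: [1.0, -0.3, -0.1]
opening: 0.437
grip_force: 0.0
time_s: 28.52
tool_pos: [441.7, -50.3, 114.3]
orientation: [-0.0, 0.992, -0.129, 0.001]
ft_force: [-0.0, -0.3, -0.7]
opening: 0.433
grip_force: 0.0
t 28.52 tcp [441.7 -50.3 114.3] x [ 0.967 -0.257  0.001] z [ 0.001 -0.    -1.   ] F [-0.  -0.3 -0.7] op 0.433 g 0.0 q [ 0.7   0.36 -0.74  2.14  0.35  0.76 -2.1 ]
shift [  3.2   0.2 105.3] turn [-0.    -0.001  0.002]
```

```bash
python3 -m handwheel '[[[-0.13,3,0,25,0,0,0],[-0.13,0,0,30,0,0,0],[-0.13,0,0,30,0,0,0],[-0.13,0,0,16,0,0,0],[-0.13,0,0,4,0,0,0],[-1,0,0,0,0,0,0],[-1,0,0,0,0,0,0],[-1,0,0,0,0,0,0],[-1,0,0,0,0,0,0],[-1,0,0,0,0,0,0]]]' 30
python3 -c "
from h import *
st()"
python3 -m handwheel '[[[-1,0,0,-15,0,0,0],[-1,0,0,-25,0,0,0],[-1,0,0,-30,0,0,0],[-1,0,0,-35,0,0,0],[-1,0,0,-35,0,0,0],[-1,0,0,-35,0,0,0],[-1,0,0,-35,0,0,0],[-1,0,0,-35,0,0,0],[-1,0,0,-35,0,0,0],[-1,0,0,-20,0,0,0]]]'
python3 -m handwheel '[[[-1,0,0,0,0,0,-0.09],[-1,0,0,0,0,0,-0.09],[-1,0,0,0,0,0,-0.08],[-1,0,0,0,0,0,0]]]'
python3 -c "
from h import *
st();go([655,-270,308],pose([1,0,0]))"
```

```text
time_s: 29.35
tool_pos: [445.7, -51.8, 10.0]
orientation: [0.0, 0.992, -0.13, 0.002]
ft_force: [-1.3, -0.4, 8.8]
opening: 0.258
grip_force: 30.0
t 29.35 tcp [445.7 -51.8  10. ] x [ 0.966 -0.258  0.004] z [ 0.004 -0.001 -1.   ] F [-1.3 -0.4  8.8] op 0.258 g 30.0 q [ 0.54  0.56 -0.57  2.18  0.58  0.56 -2.29]
time_s: 30.18
tool_pos: [445.0, -50.9, 312.7]
orientation: [0.001, 0.992, -0.129, 0.003]
ft_force: [0.9, -0.1, 0.1]
opening: 0.261
grip_force: 30.0
time_s: 30.52
tool_pos: [443.5, -51.2, 308.9]
orientation: [0.001, 1.0, 0.001, 0.001]
ft_force: [0.6, -0.3, -0.6]
opening: 0.259
grip_force: 30.0
t 30.52 tcp [443.5 -51.2 308.9] x [1.    0.003 0.001] z [ 0.001 -0.002 -1.   ] F [ 0.6 -0.3 -0.6] op 0.259 g 30.0 q [ 0.9   0.06 -0.87  1.92  0.05  1.18 -1.56]
shift [210.8 219.4   1.5] turn [ 0.002 -0.001  0.003]
```

```bash
python3 -m handwheel '[[[-1,21.1,21.9,0,0,0,0],[-1,21.1,21.9,0,0,0,0],[-1,21.1,21.9,0,0,0,0],[-1,21.1,21.9,0,0,0,0],[-1,21.1,21.9,0,0,0,0],[-1,21.1,21.9,0,0,0,0],[-1,21.1,21.9,0,0,0,0],[-1,21.1,21.9,0,0,0,0],[-1,21.1,21.9,0,0,0,0],[-1,21.1,21.9,0,0,0,0]]]'
python3 -m handwheel '[[[-1,0,0,10,0,0,0],[-1,0,0,10,0,0,0],[-1,0,0,0,0,0,0],[-0.13,0,0,0,0,0,0],[-0.13,0,0,0,0,0,0],[-0.13,0,0,0,0,0,0],[-0.13,0,0,-10,0,0,0],[-0.13,0,0,-25,0,0,0],[-0.13,-20,-15,0,0,0,0],[-0.13,-30,-25,0,0,0,0]]]'
python3 -m handwheel '[[[-0.13,-30,-25,0,0,0,0],[-0.13,-30,-25,0,0,0,0],[-0.13,-30,-25,0,0,0,0],[-0.13,-30,-25,0,0,0,0],[-0.13,-20,-30,0,0,0,0],[-0.13,-15,-30,0,0,0,0],[-0.13,0,-30,0,0,0,0],[-0.13,0,-30,0,0,0,0],[-0.13,0,0,0,0,0,0]]]'
python3 - <<'E'
from h import *
st()
t=get_image("top")[:,:,::-1];s=get_image("side")[:,:,::-1];cv2.imwrite("pics/t9full.png",t)
a=cv2.resize(t[100:280,120:380],None,fx=2.2,fy=2.2,interpolation=cv2.INTER_CUBIC)  # 572x396
b=cv2.resize(s[140:260,240:316],None,fx=3.0,fy=3.3,interpolation=cv2.INTER_CUBIC) # 228x396
cv2.imwrite("pics/a9.png",np.hstack([a,b]))
E
```

```text
time_s: 31.35
tool_pos: [655.2, -271.7, 308.3]
orientation: [-0.0, 1.0, -0.002, -0.0]
ft_force: [-0.1, 0.2, 0.3]
opening: 0.259
grip_force: 30.0
time_s: 32.18
tool_pos: [606.5, -232.6, 325.4]
orientation: [0.001, 1.0, -0.002, 0.003]
ft_force: [0.0, 0.1, 0.5]
opening: 0.437
grip_force: 0.0
time_s: 32.93
tool_pos: [449.6, -3.6, 325.0]
orientation: [0.001, 1.0, 0.004, 0.002]
ft_force: [0.0, 1.1, 0.1]
opening: 0.435
grip_force: 0.0
t 32.93 tcp [449.6  -3.6 325. ] x [1.    0.008 0.003] z [ 0.003 -0.001 -1.   ] F [0.  1.1 0.1] op 0.435 g 0.0 q [ 0.88  0.06 -0.95  1.89  0.05  1.22 -1.66]
```

View pics/a9.png

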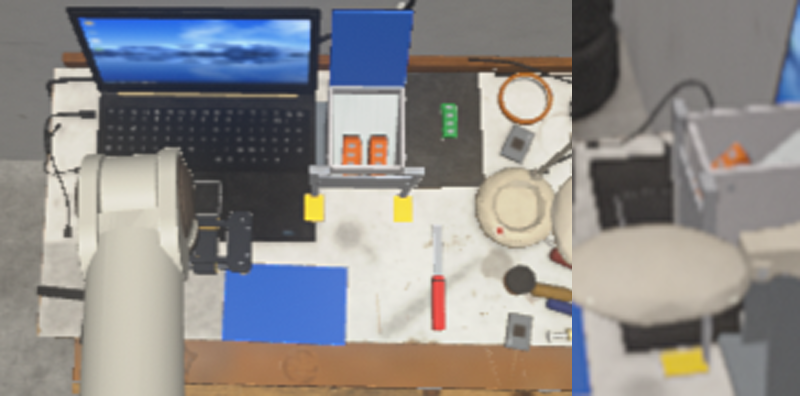

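The mat is empty, relays show in the hopper at (352,150) and (378,150), the cover is back and the blade is on the bench. The dish handle at (60,292) hasn't moved, so I'll go to the dish.

```bash
python3 -m handwheel '[[[-0.13,-3.4,-30,10,0,0,0],[-0.13,-3.4,-30,10,0,0,0],[-0.13,-3.4,-30,10,0,0,0],[-0.13,-3.4,-30,10,0,0,0],[-0.13,-3.4,-30,10,0,0,0],[-0.13,-3.4,-30,10,0,0,0],[-0.13,-3.4,-30,10,0,0,0],[-0.13,-3.4,-30,10,0,0,0]]]' 55
python3 -m handwheel '[[[-0.13,0,0,0,0,0,-0.115],[-0.13,0,0,0,0,0,-0.115],[-0.13,0,0,0,0,0,-0.115],[-0.13,0,0,0,0,0,-0.115],[-0.13,0,0,0,0,0,-0.115],[-0.13,0,0,0,0,0,-0.115],[-0.13,0,0,0,0,0,-0.115],[-0.13,0,0,0,0,0,-0.115],[-0.13,0,0,0,0,0,-0.115],[-0.13,0,0,0,0,0,-0.115]]]'
python3 -m handwheel '[[[-0.13,0,0,0,0,0,-0.115],[-0.13,0,0,0,0,0,-0.115],[-0.13,0,0,0,0,0,-0.11],[-0.13,0,0,0,0,0,0],[-0.13,0,0,0,0,0,0]]]'
python3 - <<'E'
from h import *
st(); a=np.radians(85.6)
go([422.5,236,120],pose([np.cos(a),np.sin(a),0]))
im=get_image("side");cv2.imwrite("pics/s10full.png",im[:,:,::-1])
im=get_image("top")[:,:,::-1];cv2.imwrite("pics/t10full.png",im)
for p in [[422.5,236,45],[425,269,45],[417.4,188.6,45],[496.6,181.9,45],[486,51,45],[331,61.4,45],[342,189.7,45]]: print(w2px("top",p).round(1),w2px("side",p).round(1))
E
```

```text
time_s: 33.7
tool_pos: [423.4, 229.7, 242.9]
orientation: [0.0, 1.0, -0.001, 0.0]
ft_force: [1.0, -0.1, 1.2]
opening: 0.434
grip_force: 0.0
time_s: 34.53
tool_pos: [423.7, 228.3, 243.2]
orientation: [0.001, 0.838, 0.545, 0.0]
ft_force: [-0.5, 0.3, 0.1]
opening: 0.435
grip_force: 0.0
time_s: 34.95
tool_pos: [423.2, 228.8, 242.9]
orientation: [-0.0, 0.737, 0.676, -0.0]
ft_force: [-0.5, -0.3, -1.1]
opening: 0.435
grip_force: 0.0
t 34.95 tcp [423.2 228.8 242.9] x [0.086 0.996 0.   ] z [-0.001  0.    -1.   ] F [-0.5 -0.3 -1.1] op 0.435 g 0.0 q [ 0.56  0.5  -1.41  1.93  0.54  1.18 -1.14]
shift [  7.1  -1.3 122.9] turn [-0.001 -0.    -0.009] 
[146.3 232.7] [221.7 179.4]
[137.2 231.9] [221.9 175.8]
[159.4 234.4] [221.  184.9]
[162.5 212.5] [240.5 184. ]
[198.5 216. ] [240.9 200.6]
[193.7 259.4] [199.7 202.8]
[157.8 255.6] [202.5 186.3]
```

```bash
python3 -m handwheel '[[[-0.13,7,-1,25,0,0,0],[-0.13,0,0,35,0,0,0],[-0.13,0,0,35,0,0,0],[-0.13,0,0,35,0,0,0],[-0.13,0,0,35,0,0,0],[-0.13,0,0,0,0,0,0],[-0.13,0,0,0,0,0,0],[-0.13,0,0,0,0,0,0]]]' 55
python3 - <<'E'
from h import *
st(); a=np.radians(85.6)
go([422.5,236,10],pose([np.cos(a),np.sin(a),0]))
t=get_image("top")[:,:,::-1];s=get_image("side")[:,:,::-1]
a=cv2.resize(t[190:280,120:220],(400,360),interpolation=cv2.INTER_CUBIC)
b=cv2.resize(s[140:230,180:280],(400,360),interpolation=cv2.INTER_CUBIC)
cv2.imwrite("pics/a11.png",np.hstack([a,b]))
E
```

```text
time_s: 35.72
tool_pos: [422.9, 237.7, 79.7]
orientation: [0.0, 0.735, 0.678, 0.001]
ft_force: [0.5, 0.2, -0.4]
opening: 0.432
grip_force: 0.0
t 35.72 tcp [422.9 237.7  79.7] x [0.081 0.997 0.001] z [ 0.002  0.001 -1.   ] F [ 0.5  0.2 -0.4] op 0.432 g 0.0 q [ 0.31  0.69 -1.11  2.06  0.8   0.91 -1.34]
shift [-1.9 -0.3 69.7] turn [ 0.001 -0.001 -0.005]
```

View pics/a11.png

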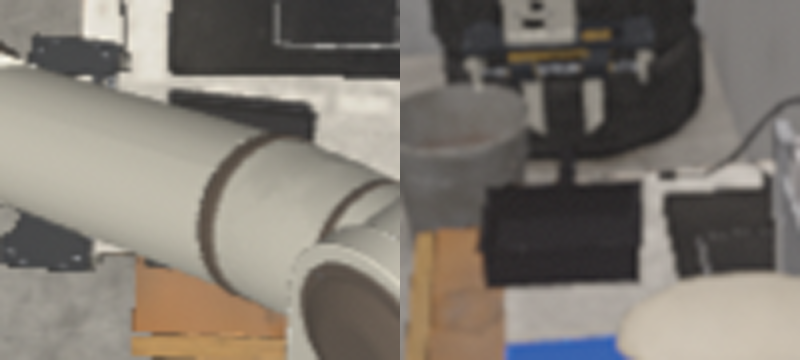

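The side view shows the fingers at (540,125) and (597,118), straddling the handle at (567,170). I'll lower and grip.

```bash
python3 -m handwheel '[[[-0.13,-2,0,25,0,0,0],[-0.13,0,0,25,0,0,0],[-0.13,0,0,15,0,0,0],[-0.13,0,0,4,0,0,0],[-0.13,0,0,0,0,0,0],[-1,0,0,0,0,0,0],[-1,0,0,0,0,0,0],[-1,0,0,0,0,0,0],[-1,0,0,0,0,0,0],[-1,0,0,0,0,0,0]]]' 60
python3 -m handwheel '[[[-1,0,0,0,0,0,0],[-1,0,0,0,0,0,0]]]'
python3 -c "
from h import *
st()"
python3 -m handwheel '[[[-1,0,0,-10,0,0,0],[-1,0,0,-20,0,0,0],[-1,0,0,-25,0,0,0],[-1,0,0,-25,0,0,0],[-1,0,0,-25,0,0,0],[-1,0,0,-15,0,0,0],[-1,0,0,0,0,0,0],[-1,0,0,0,0,0,0]]]'
python3 -c "
from h import *
st()
o=bot.get_obs();print(o['moment'])"
```

```text
time_s: 36.65
tool_pos: [422.4, 235.0, 9.7]
orientation: [0.0, 0.735, 0.678, 0.001]
ft_force: [0.2, 0.1, 4.9]
opening: 0.168
grip_force: 59.9
time_s: 36.82
tool_pos: [422.4, 235.0, 9.7]
orientation: [0.0, 0.735, 0.678, 0.0]
ft_force: [-0.1, -1.1, 6.5]
opening: 0.168
grip_force: 59.9
t 36.82 tcp [422.4 235.    9.7] x [0.081 0.997 0.   ] z [ 0.001  0.    -1.   ] F [-0.1 -1.1  6.5] op 0.168 g 59.9 q [ 0.21  0.78 -0.98  2.08  0.95  0.81 -1.44]
time_s: 37.48
tool_pos: [422.3, 234.6, 129.6]
orientation: [0.0, 0.735, 0.678, 0.001]
ft_force: [-0.6, -0.9, -2.0]
opening: 0.167
grip_force: 59.9
t 37.48 tcp [422.3 234.6 129.6] x [0.081 0.997 0.   ] z [ 0.002  0.    -1.   ] F [-0.6 -0.9 -2. ] op 0.167 g 59.9 q [ 0.38  0.62 -1.2   2.03  0.71  0.99 -1.27]
[ 0.14147573 -0.1136305  -0.01087243]
```

```bash
python3 -m handwheel '[[[-1,-15,1,0,0,0,0],[-1,-25,2,0,0,0,0],[-1,-25,2,0,0,0,0],[-1,-25,2,0,0,0,0],[-1,-25,2,0,0,0,0],[-1,-25,2,0,0,0,0],[-1,-20,2,0,0,0,0],[-1,-15,1,0,0,0,0],[-1,0,0,0,0,0,0]]]'
python3 -m handwheel '[[[-1,0,0,0,0,0,-0.08],[-1,0,0,0,0,0,-0.08],[-1,0,0,0,0,0,-0.08],[-1,0,0,0,0,0,-0.08],[-1,0,0,0,0,0,-0.08],[-1,0,0,0,0,0,-0.08],[-1,0,0,0,0,0,-0.08],[-1,0,0,0,0,0,-0.08],[-1,0,0,0,0,0,-0.08],[-1,0,0,0,0,0,-0.08]]]'
python3 -m handwheel '[[[-1,0,0,0,0,0,-0.08],[-1,0,0,0,0,0,-0.08],[-1,0,0,0,0,0,-0.08],[-1,0,0,0,0,0,-0.08],[-1,0,0,0,0,0,-0.08],[-1,0,0,0,0,0,-0.08],[-1,0,0,0,0,0,-0.08],[-1,0,0,0,0,0,-0.08],[-1,0,0,0,0,0,-0.08],[-1,0,0,0,0,0,-0.08]]]'
python3 -m handwheel '[[[-1,0,0,0,0,0,-0.05],[-1,0,0,0,0,0,0],[-1,0,0,0,0,0,0]]]'
python3 -c "
from h import *
st();go([422,-249,34],pose([-1,0,0]))"
```

```text
time_s: 38.23
tool_pos: [420.3, 55.3, 127.2]
orientation: [-0.001, 0.737, 0.676, -0.002]
ft_force: [0.3, -0.1, -1.3]
opening: 0.17
grip_force: 59.9
time_s: 39.07
tool_pos: [420.8, 59.9, 128.1]
orientation: [-0.001, 0.411, 0.912, -0.0]
ft_force: [0.2, -0.3, -1.3]
opening: 0.173
grip_force: 59.9
time_s: 39.9
tool_pos: [420.7, 59.9, 128.1]
orientation: [-0.001, 0.023, 1.0, 0.0]
ft_force: [-0.6, 0.4, -1.7]
opening: 0.172
grip_force: 59.9
time_s: 40.15
tool_pos: [420.9, 59.7, 128.3]
orientation: [-0.001, 0.001, 1.0, 0.0]
ft_force: [0.3, -0.7, -1.8]
opening: 0.174
grip_force: 59.9
t 40.15 tcp [420.9  59.7 128.3] x [-1.     0.002  0.002] z [-0.002  0.    -1.   ] F [ 0.3 -0.7 -1.8] op 0.174 g 59.9 q [ 0.94  0.8  -1.51  2.16  0.91  1.13  0.53]
shift [  -1.9 -308.7   94.2] turn [ 0.    -0.002 -0.002]
```

```bash
python3 -m handwheel '[[[-1,2,-14,0,0,0,0],[-1,3,-22,0,0,0,0],[-1,3,-22,0,0,0,0],[-1,3,-22,0,0,0,0],[-1,3,-22,0,0,0,0],[-1,2,-18,0,0,0,0],[-1,7.5,-22.5,0,0,0,0],[-1,7.5,-22.5,0,0,0,0],[-1,7.5,-22.5,0,0,0,0],[-1,7.5,-22.5,0,0,0,0]]]'
python3 -m handwheel '[[[-1,6,-25,0,0,0,0],[-1,6,-25,0,0,0,0],[-1,6,-25,0,0,0,0],[-1,6,-16,0,0,0,0],[-1,2,-8,0,0,0,0],[-1,0,0,0,0,0,0],[-1,0,0,0,0,0,0]]]'
python3 -c "
from h import *
st();go([422,-249,34],pose([-1,0,0]))"
```

```text
time_s: 40.98
tool_pos: [374.6, -151.5, 128.7]
orientation: [-0.0, 0.002, 1.0, 0.0]
ft_force: [-0.3, -0.9, -2.1]
opening: 0.171
grip_force: 59.9
time_s: 41.57
tool_pos: [349.3, -248.9, 128.9]
orientation: [0.0, 0.001, 1.0, 0.001]
ft_force: [1.7, 1.1, -1.4]
opening: 0.169
grip_force: 59.9
t 41.57 tcp [ 349.3 -248.9  128.9] x [-1.     0.003 -0.   ] z [ 0.     0.001 -1.   ] F [ 1.7  1.1 -1.4] op 0.169 g 59.9 q [ 1.7   0.8  -1.51  2.15  0.91  1.13  1.29]
shift [-72.7  -0.   94.9] turn [ 0.001  0.    -0.003]
```

```bash
python3 -m handwheel '[[[-1,0,0,20,0,0,0],[-1,0,0,25,0,0,0],[-1,0,0,25,0,0,0],[-1,0,0,20,0,0,0],[-1,0,0,0,0,0,0],[-1,0,0,0,0,0,0],[-1,-10,0,0,0,0,0],[-1,-15,0,0,0,0,0],[-1,-15,0,0,0,0,0],[-1,-15,0,0,0,0,0]]]'
python3 -m handwheel '[[[-1,-12,0,0,0,0,0],[-1,-5.5,0,0,0,0,0],[-1,0,0,0,0,0,0],[-1,0,0,0,0,0,0]]]'
python3 -c "
from h import *
st();go([422,-249,57],pose([-1,0,0]))"
```

```text
time_s: 42.4
tool_pos: [406.8, -250.0, 40.8]
orientation: [0.001, 0.001, 1.0, -0.001]
ft_force: [0.3, 0.0, -1.4]
opening: 0.169
grip_force: 59.9
time_s: 42.73
tool_pos: [421.8, -249.6, 39.4]
orientation: [0.0, 0.001, 1.0, -0.0]
ft_force: [0.0, 0.2, -0.9]
opening: 0.169
grip_force: 59.9
t 42.73 tcp [ 421.8 -249.6   39.4] x [-1.     0.001 -0.   ] z [ 0. -0. -1.] F [ 0.   0.2 -0.9] op 0.169 g 59.9 q [ 1.41  0.94 -1.26  2.06  1.08  1.05  1.16]
shift [ -0.2   0.6 -17.6] turn [-0.     0.    -0.001]
```

```bash
python3 -m handwheel '[[[-1,0,0,-8,0,0,0],[-1,0,0,-8,0,0,0],[-1,0,0,-12,0,0,0],[-1,0,0,-14,0,0,0],[-1,0,0,-14,0,0,0],[-1,0,0,-12,0,0,0],[-1,0,0,-9,0,0,0],[-1,0,0,0,0,0,0],[-1,0,0,0,0,0,0],[-1,0,0,0,0,0,0]]]'
python3 - <<'E'
from h import *
st();print(bot.get_obs()["moment"])
t=get_image("top")[:,:,::-1];s=get_image("side")[:,:,::-1]
a=cv2.resize(t[130:230,225:325],(400,400),interpolation=cv2.INTER_CUBIC)
b=cv2.resize(s[150:250,225:325],(400,400),interpolation=cv2.INTER_CUBIC)
cv2.imwrite("pics/a12.png",np.hstack([a,b]))
E
```

```text
time_s: 43.57
tool_pos: [420.8, -249.9, 115.4]
orientation: [-0.001, 0.001, 1.0, 0.0]
ft_force: [-0.1, -0.2, -3.7]
opening: 0.173
grip_force: 60.0
t 43.57 tcp [ 420.8 -249.9  115.4] x [-1.     0.002  0.001] z [-0.001  0.    -1.   ] F [-0.1 -0.2 -3.7] op 0.173 g 60.0 q [ 1.49  0.85 -1.39  2.02  0.95  1.15  1.24]
[ 0.10760325  0.29252478 -0.02924792]
```

View pics/a12.png

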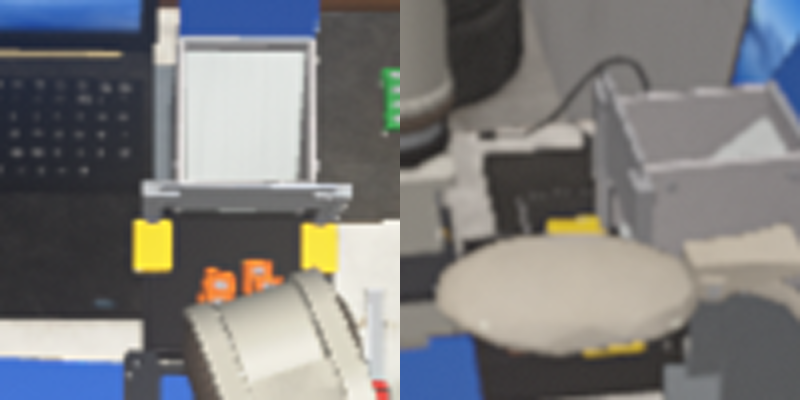

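The hopper is empty and the relays are in the dish. The load rise of 2.3 N matches four relays plus the gate. Next I lower and back out.

```bash
python3 -m handwheel '[[[-1,0,0,0,0,0,0],[-1,0,0,6,0,0,0],[-1,0,0,10,0,0,0],[-1,0,0,12,0,0,0],[-1,0,0,12,0,0,0],[-1,0,0,12,0,0,0],[-1,0,0,12,0,0,0],[-1,0,0,8,0,0,0],[-1,0,0,5,0,0,0],[-1,0,0,0,0,0,0]]]'
python3 -c "
from h import *
st();go([344,-249,38],pose([-1,0,0]))"
python3 -m handwheel '[[[-1,5,0,0,0,0,0],[-1,10,0,0,0,0,0],[-1,15,0,0,0,0,0],[-1,15,0,0,0,0,0],[-1,15,0,0,0,0,0],[-1,10,0,0,0,0,0],[-1,7,0,0,0,0,0],[-1,0,0,0,0,0,0],[-1,0,0,0,0,0,0]]]'
python3 -m handwheel '[[[-1,0,0,-8,0,0,0],[-1,0,0,-14,0,0,0],[-1,0,0,-16,0,0,0],[-1,0,0,-16,0,0,0],[-1,0,0,-16,0,0,0],[-1,0,0,-14,0,0,0],[-1,0,0,-12,0,0,0],[-1,0,0,-6,0,0,0],[-1,0,0,0,0,0,0]]]'
python3 -c "
from h import *
st();print(bot.get_obs()['moment'])"
```

```text
time_s: 44.5
tool_pos: [421.2, -249.4, 37.9]
orientation: [-0.001, 0.001, 1.0, 0.001]
ft_force: [-0.1, 0.3, -2.9]
opening: 0.173
grip_force: 60.0
t 44.5 tcp [ 421.2 -249.4   37.9] x [-1.     0.001  0.001] z [-0.001  0.001 -1.   ] F [-0.1  0.3 -2.9] op 0.173 g 60.0 q [ 1.41  0.94 -1.25  2.06  1.08  1.05  1.16]
shift [77.2  0.3 -0. ] turn [ 0.001 -0.001 -0.001] 
time_s: 45.25
tool_pos: [344.8, -250.2, 39.4]
orientation: [0.0, 0.001, 1.0, -0.0]
ft_force: [-0.1, 0.6, -3.0]
opening: 0.169
grip_force: 60.0
time_s: 46.0
tool_pos: [346.2, -250.0, 142.7]
orientation: [0.001, 0.001, 1.0, -0.001]
ft_force: [0.6, -0.7, -3.6]
opening: 0.173
grip_force: 60.0
t 46.0 tcp [ 346.2 -250.   142.7] x [-1.     0.001 -0.002] z [ 0.002 -0.002 -1.   ] F [ 0.6 -0.7 -3.6] op 0.173 g 60.0 q [ 1.72  0.73 -1.5   2.15  0.84  1.11  1.35]
[ 0.09278742  0.17983648 -0.044258  ]
```

```bash
python3 -m handwheel '[[[-1,0,0,0,0,0,0.03],[-1,0,0,0,0,0,0.06],[-1,0,0,0,0,0,0.08],[-1,0,0,0,0,0,0.08],[-1,0,0,0,0,0,0.08],[-1,0,0,0,0,0,0.08],[-1,0,0,0,0,0,0.08],[-1,0,0,0,0,0,0.08],[-1,0,0,0,0,0,0.08],[-1,0,0,0,0,0,0.08]]]'
python3 -m handwheel '[[[-1,0,0,0,0,0,0.08],[-1,0,0,0,0,0,0.08],[-1,0,0,0,0,0,0.08],[-1,0,0,0,0,0,0.08],[-1,0,0,0,0,0,0.08],[-1,0,0,0,0,0,0.08],[-1,0,0,0,0,0,0.08],[-1,0,0,0,0,0,0.08],[-1,0,0,0,0,0,0.08],[-1,0,0,0,0,0,0.06]]]'
python3 -m handwheel '[[[-1,0,0,0,0,0,0.04],[-1,0,0,0,0,0,0.02],[-1,0,0,0,0,0,0],[-1,0,0,0,0,0,0]]]'
python3 -c "
from h import *
st();go([413,-18,140],pose([0,1,0]))"
```

```text
time_s: 46.83
tool_pos: [344.3, -249.2, 140.3]
orientation: [-0.001, 0.36, 0.933, 0.0]
ft_force: [0.0, -0.8, -3.7]
opening: 0.168
grip_force: 60.0
time_s: 47.67
tool_pos: [344.4, -249.1, 140.4]
orientation: [-0.001, 0.688, 0.726, 0.0]
ft_force: [-0.5, -0.6, -2.6]
opening: 0.168
grip_force: 60.0
time_s: 48.0
tool_pos: [344.6, -249.4, 140.7]
orientation: [-0.0, 0.707, 0.707, 0.0]
ft_force: [0.6, 0.1, -2.7]
opening: 0.17
grip_force: 60.0
t 48.0 tcp [ 344.6 -249.4  140.7] x [0.    1.    0.001] z [-0.     0.001 -1.   ] F [ 0.6  0.1 -2.7] op 0.17 g 60.0 q [ 1.57  0.43 -1.17  2.15  0.51  0.89  0.08]
shift [231.4  68.4   0.8] turn [-0.    -0.001 -0.   ]
```

```bash
python3 -m handwheel '[[[-1,6,8,0,0,0,0],[-1,12,16,0,0,0,0],[-1,16,18,0,0,0,0],[-1,20,14,0,0,0,0],[-1,22,8,0,0,0,0],[-1,22,4,0,0,0,0],[-1,22,0,0,0,0,0],[-1,22,0,0,0,0,0],[-1,22,0,0,0,0,0],[-1,22,0,0,0,0,0]]]'
python3 -m handwheel '[[[-1,20,0,0,0,0,0],[-1,14,0,0,0,0,0],[-1,8,0,0,0,0,0],[-1,3,0,0,0,0,0],[-1,0,0,0,0,0,0],[-1,0,0,0,0,0,0]]]'
python3 -c "
from h import *
st();go([413,-18,60],pose([0,1,0]))"
```

```text
time_s: 48.83
tool_pos: [412.8, -62.5, 140.9]
orientation: [-0.0, 0.707, 0.707, 0.0]
ft_force: [0.7, 0.2, -3.5]
opening: 0.168
grip_force: 60.0
time_s: 49.33
tool_pos: [412.9, -19.5, 140.9]
orientation: [-0.0, 0.708, 0.707, -0.0]
ft_force: [0.1, -0.1, -2.9]
opening: 0.17
grip_force: 60.0
t 49.33 tcp [412.9 -19.5 140.9] x [ 0.001  1.    -0.   ] z [-0. -0. -1.] F [ 0.1 -0.1 -2.9] op 0.17 g 60.0 q [ 1.    0.39 -1.18  2.18  0.49  0.87 -0.48]
shift [ 1.5  0.1 80.9] turn [-0.     0.    -0.001]
```

```bash
python3 -m handwheel '[[[-1,1,0,10,0,0,0],[-1,0,0,18,0,0,0],[-1,0,0,20,0,0,0],[-1,0,0,20,0,0,0],[-1,0,0,18,0,0,0],[-1,0,0,14,0,0,0],[-1,0,0,10,0,0,0],[-1,0,0,8,0,0,0],[-1,0,0,4,0,0,0],[-1,0,0,0,0,0,0]]]'
python3 -m handwheel '[[[-1,0,0,1,0,0,0],[-1,0,0,0,0,0,0]]]'
python3 -c "
from h import *
st();print(bot.get_obs()['moment'])"
```

```text
time_s: 50.17
tool_pos: [412.7, -18.3, 18.4]
orientation: [-0.0, 0.708, 0.706, -0.0]
ft_force: [0.3, 0.1, -2.7]
opening: 0.168
grip_force: 60.0
time_s: 50.33
tool_pos: [413.4, -18.0, 18.4]
orientation: [0.0, 0.708, 0.707, 0.0]
ft_force: [0.9, 0.5, -3.2]
opening: 0.168
grip_force: 60.0
t 50.33 tcp [413.4 -18.   18.4] x [ 0.001  1.    -0.   ] z [ 0.001 -0.    -1.   ] F [ 0.9  0.5 -3.2] op 0.168 g 60.0 q [ 0.72  0.6  -0.88  2.25  0.81  0.65 -0.75]
[ 0.26562083 -0.12898202 -0.00144869]
```

```bash
python3 -m handwheel '[[[-1,0,0,2,0,0,0],[-1,0,0,2,0,0,0],[-1,0,0,1,0,0,0],[-1,0,0,0,0,0,0],[-1,0,0,0,0,0,0]]]'
python3 -c "
from h import *
st();print(bot.get_obs()['moment'])"
python3 -m handwheel '[[[-1,0,0,1,0,0,0],[-1,0,0,0,0,0,0],[-1,0,0,0,0,0,0]]]'
python3 -c "
from h import *
st();print(bot.get_obs()['moment'])"
```

```text
time_s: 50.75
tool_pos: [413.5, -17.8, 13.4]
orientation: [0.001, 0.707, 0.707, 0.0]
ft_force: [0.1, 1.0, 2.9]
opening: 0.169
grip_force: 60.0
t 50.75 tcp [413.5 -17.8  13.4] x [ 0.     1.    -0.001] z [ 0.001 -0.001 -1.   ] F [0.1 1.  2.9] op 0.169 g 60.0 q [ 0.71  0.61 -0.86  2.25  0.82  0.64 -0.77]
[-0.48485734  0.01999451  0.03084573]
time_s: 51.0
tool_pos: [413.5, -17.6, 12.7]
orientation: [0.001, 0.707, 0.707, 0.0]
ft_force: [-2.1, 0.6, 11.9]
opening: 0.169
grip_force: 60.0
t 51.0 tcp [413.5 -17.6  12.7] x [ 0.001  1.    -0.001] z [ 0.001 -0.001 -1.   ] F [-2.1  0.6 11.9] op 0.169 g 60.0 q [ 0.71  0.61 -0.86  2.25  0.83  0.64 -0.77]
[-0.18946458  0.36367325 -0.08014086]
```

The dish is seated, so I release and retreat.

```bash
python3 -m handwheel '[[[-0.13,0,0,-0.5,0,0,0],[-0.13,0,0,0,0,0,0],[-0.13,0,0,0,0,0,0],[-0.13,0,0,0,0,0,0],[-0.13,0,0,0,0,0,0],[-0.13,0,0,-15,0,0,0],[-0.13,0,0,-25,0,0,0],[-0.13,0,0,-30,0,0,0],[-0.13,0,0,-30,0,0,0],[-0.13,0,0,-30,0,0,0]]]'
python3 -m handwheel '[[[-0.13,25,0,-20,0,0,0],[-0.13,30,0,-10,0,0,0],[-0.13,30,0,0,0,0,0],[-0.13,30,0,0,0,0,0],[-0.13,30,0,0,0,0,0],[-0.13,30,0,0,0,0,0],[-0.13,20,0,0,0,0,0],[-0.13,0,0,0,0,0,0],[-0.13,0,0,0,0,0,0]]]'
python3 - <<'E'
from h import *
st()
t=get_image("top")[:,:,::-1];s=get_image("side")[:,:,::-1]
a=cv2.resize(t[120:260,170:350],(514,400),interpolation=cv2.INTER_CUBIC)
b=cv2.resize(s[140:280,200:300],(286,400),interpolation=cv2.INTER_CUBIC)
cv2.imwrite("pics/a13.png",np.hstack([a,b]))
E
```

```text
time_s: 51.83
tool_pos: [412.2, -17.4, 143.4]
orientation: [-0.001, 0.707, 0.707, -0.0]
ft_force: [1.1, -1.9, 0.0]
opening: 0.434
grip_force: 0.0
time_s: 52.58
tool_pos: [412.5, 178.4, 172.4]
orientation: [-0.0, 0.706, 0.708, -0.0]
ft_force: [0.4, -0.8, -0.3]
opening: 0.443
grip_force: 0.0
t 52.58 tcp [412.5 178.4 172.4] x [-0.003  1.     0.   ] z [-0.  0. -1.] F [ 0.4 -0.8 -0.3] op 0.443 g 0.0 q [ 0.52  0.4  -1.17  2.07  0.46  0.96 -0.89]
```

View pics/a13.png

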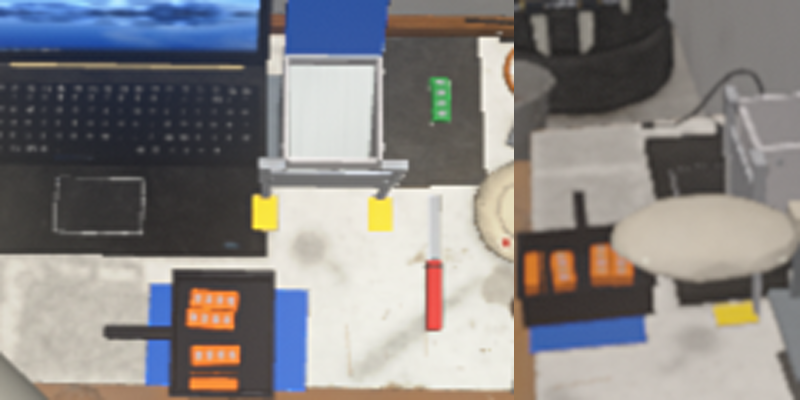

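The dish stands on the mat at (223,333) with all four relays in it. The gate is closed, the blade lies on the bench and the hopper is empty. I'm handing the job in.

```bash
python3 -c "
from plant import bot
print(bot.job_done())"
```

```text
the job is handed in; nothing more can be done
None
```

All four relays went through the chute and are in the dish, which stands upright on the blue mat and overhangs its front and back edges by about 10 mm each; the cover is fully back, the gate is closed, the blade is on the bench, and the flux pot and pad box were left untouched; I handed the job in at about 53 s.

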